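# Make up the pump kit and the idler kit on their kitting boards

## Robot

A 6-joint arm with a two-finger parallel gripper is mounted at the origin on a cart in front of the work surface, level with it; the furniture and walls round the work are solid. World frame = base frame: x ahead of the robot, y to its left, z up, the work surface at z = 0. Lengths are in m, angles in rad, forces in N, time in s.
With the tool pointing down it reaches from about 0.35 to 0.975 m from the base axis. Payload 4.9 kg.
Tool frame: the origin (TCP) lies on the mounting face of the last link; the fingertips stand 173 mm ahead of it and the grasp point (between the pads) lies 155 mm ahead of it; x points along the fingers, z is the direction in which the jaws open and shut, and the axes are right-handed (so a half turn about x gives the same grasp; the last joint's range is limited). The gripper opens to 85 mm and grips with 20 to 120 N. Pads are 22 mm wide; open, the fingers measure 114 mm over their backs; the gripper's body (76 mm by 85 mm) begins 54 mm behind the grasp point. The pads swing forward as they close: fully open they stand 13 mm farther back than shut.
Start: joints at [1.106, 0.053, 1.613, -0, 1.476, -0.119], TCP at [0.212, 0.588, 0.405] pointing down, gripper open.
Joint ranges: [-3.01, 3.01], [-1.01, 2.22], [0.06, 2.58], [-1.02, 4.17], [0.09, 2.62], [-3.14, 3.14]. Speed limits (rad/s): [2.57, 2.57, 3.14, 3.14, 3.14, 3.14].

## Interface

Orientations are given as a rotation vector (axis times angle).
In Python, from station import get_obs, get_image, get_calibration, finish_job, look_for, masks_of, tip_of gives the robot as it stands.
- The arm moves only by the tool carry_out, never from a script. Its argument "increments" is a list of rows, each a list of 3 entries, a list of its own where there are three numbers: the turn, a rotation vector about the world's x, y, z in units of 0.1 rad (1.0 is 0.1 rad), then the shift along the world's x, y, z in units of 20 mm (1.0 is 20 mm), then the opening, from 0 (shut) to 1 (fully open). A call has 1 to 8 rows; each row shifts and turns the pose as measured when the row begins; what a row does not reach is not made up. A row lasts 1/10 s, in which the tool goes at most 50 mm and 8.59 degrees, less where a joint would pass 70% of its speed; a pose out of reach is approached as far as the arm can. A call with a number of a shift or a turn outside -1 to 1 is refused whole. A call with a gripper value outside its range is refused whole. The fingers move at their own pace and stop on an object; "squeeze" is the grip in N (left out, the last holds). Time passes only in rows, so rows that do not move let the fingers close. It gives the time, the measured TCP pose, the force and the opening at its end, in the units of the state.
- get_obs(): the state, without advancing time (a new reading comes with each control period).
- get_image(name): name is "scene" or "top" or "wrist"; returns (picture, depth): 480x640x3 uint8, blue, green, red; 480x640 float32, m along the optical axis (not along the pixel's ray), 0 where there is no reading.
- get_calibration(name): a dict with "fx", "fy", "cx", "cy" (pixels), "position" and "orientation" of the camera in the world. Camera axes: x right, y down, z forward; pixel columns grow to the right and rows downward; lengths in m; the calibration is good to about 2 mm. A picture is of the moment at which its call begins: read the wrist's pose just before it. get_calibration takes no time and is no camera call; for the wrist camera it gives the pose at the moment of the call.
- finish_job(): hands the job in, once; it reports no verdict.
Trained networks look in the newest picture that a camera, given by its name, has taken for a name from the list of things; names that differ only in an ending like _2 or _b are one class to them, and where a whole thing is asked for, a point or a joint stands for the part that bears it (a point fixed in the world has none). Each returns a list of dicts, best first, with "p" (0 to 1); they miss things now and then, are a little off and sometimes report something else, mostly with a low value. They report only what shows in the picture. A call takes as long as a camera call. They do not tell look-alikes from the thing itself.
- look_for(camera, query): "centre" ([column, row] in pixels, amid what is visible of it).
- masks_of(camera, query): "region" (480x640 bool, what is visible of it) and "centre" ([column, row] in pixels, amid what is visible of it).
- tip_of(camera, query): "centre" ([column, row] in pixels: a listed point, or the origin of a listed thing).
The state is a dict: "t": time; "q": joint angles; "dq": joint speeds; "effort": joint torques, N m; "tool_pos": TCP position; "tool_rot": TCP orientation; "contact_force": force on the tool from outside, world axes, zero at the start; "wrist_torque": the same for the moment, N m; "opening": finger opening in m.
Only numpy, scipy, OpenCV 4.12 (cv2) and the standard library are available. Lean on these libraries where they do the work, as an engineer would, in place of code of your own. Each camera call takes 0.05 s, during which the arm holds its last target.

## Task

Make up the two repair kits from the parts lying on the bench. The pump board (the larger one, with three recesses) gets the seal housing, the large ball bearing and the coil spring; the idler board (two recesses) gets the small ball bearing and the big bolt. Let each part go fully down into the recess cut to its shape, the seal housing with its flat against the flat side of its D-shaped recess, and leave the brass tee, which belongs to neither kit, where it lies.

Things in the scene. Friction and masses are not known exactly. Their poses are not given: they have to be found in the camera images.
- pump_board: Fixed plywood board, 124 (x) x 244 (y) x 18 mm; origin: centre of its underside, z up. Recesses 6 mm deep (dark floor 12 mm above the origin): D-shaped at x 0, y +78 mm (68 mm circle cut off by a flat wall along y, 22 mm from the circle's centre on the +x side); round, 68 mm, at x 0, y 0; rectangular, 98 (x) by 48 (y) mm, at x 0, y -78 mm.
- idler_board: Fixed plywood board, 104 (x) x 224 (y) x 18 mm; origin: centre of its underside, z up. Recesses 6 mm deep (dark floor 12 mm above the origin): round, 58 mm, at x 0, y +68 mm; rectangular, 47 (x) by 128 (y) mm, at x 0, y -36 mm.
- seal_housing_mid (a point): Loose aluminium housing, 34 mm high, 0.2 kg; point on its axis 17 mm above the underside, z up. Flange: 60 mm disc, 8 mm thick, one flat cut 18 mm from the axis on the +x side (along y). Above it a hub, 36 mm diameter, 26 mm high, open 20 mm bore: grip the hub. Goes into the D recess only with its x axis pointing as the board's x, within 10 degrees.
- bearing_large_mid (a point): Loose steel ball bearing, the larger of two: 52 mm diameter, 15 mm thick, lying flat. This point is its centre, 7.5 mm above its underside; z up. Belongs in the round recess of the pump board.
- bearing_little_mid (a point): Loose steel ball bearing, the smaller of two: 42 mm diameter, 13 mm thick, lying flat. This point is its centre, 6.5 mm above its underside; z up. Belongs in the round recess of the idler board.
- spring_mid (a point): Loose steel coil compression spring lying on its side, 82 mm long (along y of this frame), 32 mm diameter; this point is its centre, 16 mm above the bench; it can be gripped across its coils like a solid bar. Belongs in the rectangular recess of the pump board, lengthwise, either way round.
- bolt_mid (a point): Loose steel hexagon bolt on its side, 112 mm long (along y of this frame), head 31 mm wide, 27 mm high, shank 18 mm thick; this point is half-way along it, 13.5 mm above the head's underside; grip it across near this point. Belongs in the rectangular recess of the idler board, lengthwise, either way round.
- tee_mid (a point): Loose brass pipe tee, 42 x 60 x 26 mm (60 along y of this frame); this point is its centre, 13 mm above the bench. It belongs to neither kit and stays where it lies.
Not all that is in view belongs to the job. Leave any black or blue look-alike of the part that bears bearing_large_mid alone.

How it is judged:
At the end, for the whole second after the job is handed in: Each part lies in its own recess, within 11 mm of its centre along and across the board and down on the floor (within 2.5 mm, bolt 3.5 mm); housing flat to flat, it and the bearings level, spring and bolt lengthwise within 20 degrees; all released and at rest; the tee within 30 mm of its place (x of seal_housing_mid in the frame of pump_board between -0.011 and 0.011 m and y of seal_housing_mid in the frame of pump_board between 0.067 and 0.089 m and z of seal_housing_mid in the frame of pump_board below 0.0315 m and angle between seal_housing_mid's own z axis and vertical below 0.1 rad and angle between the x axis of seal_housing_mid and the x axis of pump_board, either way round below 0.45 rad and x of bearing_large_mid in the frame of pump_board between -0.011 and 0.011 m and y of bearing_large_mid in the frame of pump_board between -0.011 and 0.011 m and z of bearing_large_mid in the frame of pump_board below 0.0225 m and angle between each of bearing_large_mid, bearing_little_mid's own z axis and vertical below 0.15 rad and x of spring_mid in the frame of pump_board between -0.011 and 0.011 m and y of spring_mid in the frame of pump_board between -0.089 and -0.067 m and z of spring_mid in the frame of pump_board below 0.031 m and angle between the y axis of spring_mid and the x axis of pump_board, either way round below 0.35 rad and x of bearing_little_mid in the frame of idler_board between -0.011 and 0.011 m and y of bearing_little_mid in the frame of idler_board between 0.057 and 0.079 m and z of bearing_little_mid in the frame of idler_board below 0.0215 m and x of bolt_mid in the frame of idler_board between -0.011 and 0.011 m and y of bolt_mid in the frame of idler_board between -0.047 and -0.025 m and z of bolt_mid in the frame of idler_board below 0.029 m and angle between the y axis of bolt_mid and the y axis of idler_board, either way round below 0.35 rad and linear speed of each of bearing_large, bearing_little, seal_housing, spring, bolt below 0.02 m/s and contact force between each of bearing_large, bearing_little, seal_housing, spring, bolt and the fingers below 0.1 N and distance of tee_mid from where it was at the start of the episode below 0.03 m); the robot touches nothing.
It fails at once if the brass tee is pushed or carried more than 30 mm from its place (distance of tee_mid from where it was at the start of the episode above 0.03 m).
It also fails if it takes over 102 s, if anything falls off the work surface, if the arm or the gripper's body presses on something with over 40 N, if the wrist force passes 120 N, or if a joint passes its speed limit or range.

## Working session

There is one attempt and no reset: what is moved stays moved. The work goes in short steps, Python scripts to look and compute and a tool call to move; the robot and the scene stay as the last step left them, time stands still between calls to the robot, and variables do not carry over. Pictures are saved under pics/ and viewed, and the job is handed in when it is done.

Besides the shell and the picture viewer there is one more tool, called after "Call:" as name(argument=value, ...) on one line, values as JSON. carry_out: Moves the arm, as the interface text tells. Shifts and turns lie within -1 to 1; 1 stands for 20 mm of shift or 0.1 rad of turn. Its arguments: {"type":"object","properties":{"increments":{"type":"array","items":{"type":"array"}},"squeeze":{"type":"number"}},"required":["increments"]}

```bash
ls; mkdir -p pics; python3 - <<'E'
from station import *
import cv2,json
print(get_obs())
for n in ["scene","top","wrist"]:
    im,d=get_image(n); cv2.imwrite(f"pics/{n}0.png",im); print(n,get_calibration(n))
E
```

```text
pics
{'t': 0.0, 'q': array([ 1.10597481e+00,  5.33491031e-02,  1.61431643e+00,  8.54183400e-06,
        1.47599732e+00, -1.19012168e-01]), 'dq': array([-0.00011191, -0.0013332 , -0.00157109,  0.00045067,  0.00092183,
       -0.00067411]), 'effort': array([-1.68948980e-03, -3.93681836e+01, -3.70169806e+01, -2.70224782e-04,
        7.05260580e-03, -9.00549821e-06]), 'tool_pos': array([0.21173048, 0.58775086, 0.40345406]), 'tool_rot': array([-0.95185613,  1.35505835,  0.95024628]), 'contact_force': array([ 0.90587772, -0.03633495,  0.10353221]), 'wrist_torque': array([-0.0103996 ,  0.02163588,  0.00756388]), 'opening': 0.08539824904076095}
scene {'fx': 582.669378868136, 'fy': 582.669378868136, 'cx': 317.369869709363, 'cy': 243.04007662489784, 'position': array([-0.08799725, -0.6748611 ,  0.89042963]), 'orientation': array([-2.13801018,  1.02912041, -0.43790369])}
top {'fx': 558.488787382768, 'fy': 558.488787382768, 'cx': 317.9622451223181, 'cy': 231.34160385875003, 'position': array([ 0.39022663, -0.14173337,  1.43864836]), 'orientation': array([-2.14389499,  2.14650781, -0.15496172])}
wrist {'fx': 344.1777928752221, 'fy': 344.1777928752221, 'cx': 313.5355822922406, 'cy': 241.80644935174277, 'position': array([0.1415782 , 0.61295314, 0.37251423]), 'orientation': array([2.35698143, 1.65700646, 0.25182755])}
```

View pics/top0.png

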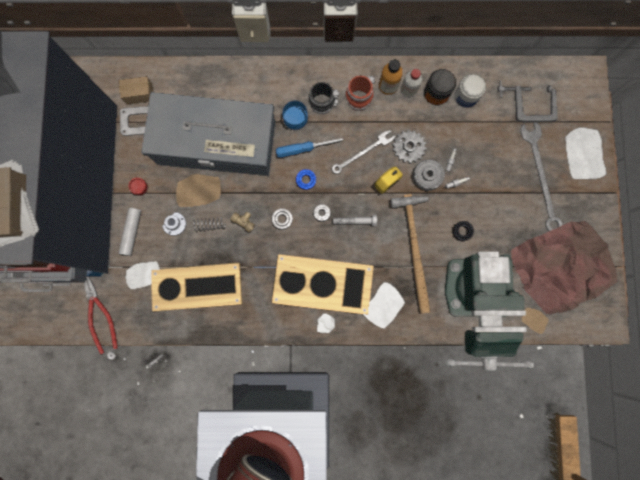

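View pics/scene0.png

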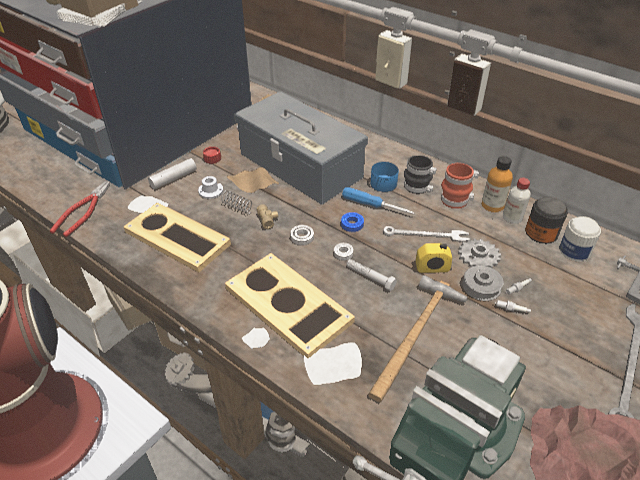

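View pics/wrist0.png

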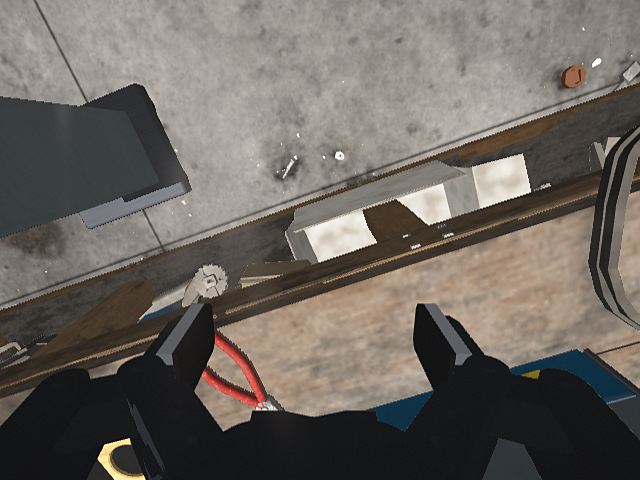

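```bash
cat > h.py <<'E'
import numpy as np, cv2
from scipy.spatial.transform import Rotation as R
from station import *
def proj(c,P):
    Rm=R.from_rotvec(c['orientation']).as_matrix(); p=(np.atleast_2d(P)-c['position'])@Rm
    return np.c_[c['fx']*p[:,0]/p[:,2]+c['cx'],c['fy']*p[:,1]/p[:,2]+c['cy']]
def deproj(c,u,v,d):
    Rm=R.from_rotvec(c['orientation']).as_matrix()
    u=np.asarray(u,float);v=np.asarray(v,float);d=np.asarray(d,float)
    p=np.stack([(u-c['cx'])/c['fx']*d,(v-c['cy'])/c['fy']*d,d],-1)
    return p@Rm.T+c['position']
def onplane(c,u,v,z):
    Rm=R.from_rotvec(c['orientation']).as_matrix()
    u=np.asarray(u,float);v=np.asarray(v,float)
    r=np.stack([(u-c['cx'])/c['fx'],(v-c['cy'])/c['fy'],np.ones_like(u)],-1)@Rm.T
    return c['position']+r*((z-c['position'][2])/r[...,2])[...,None]
def cloud(name):
    im,d=get_image(name); c=get_calibration(name)
    v,u=np.mgrid[:480,:640]; return im,d,c,deproj(c,u,v,d)
def ortho(im,c,x0,x1,y0,y1,z,s):
    """top-down rectified picture at plane z: rows down = -x, cols right = -y; s m per px"""
    H=int((x1-x0)/s);W=int((y1-y0)/s)
    r,cc=np.mgrid[:H,:W]; P=np.stack([x1-r*s,y1-cc*s,np.full(r.shape,z)],-1).reshape(-1,3)
    uv=proj(c,P).reshape(H,W,2).astype(np.float32)
    return cv2.remap(im,uv[...,0],uv[...,1],cv2.INTER_CUBIC)
E
python3 - <<'E'
from h import *
for n in ['top','scene']:
    im,d,c,P=cloud(n)
    for q in ["pump_board","idler_board","seal_housing_mid","bearing_large_mid","bearing_little_mid","spring_mid","bolt_mid","tee_mid"]:
        t=tip_of(n,q)[:3]; m=masks_of(n,q)[:3]
        hz=dict(pump_board=0,idler_board=0,seal_housing_mid=.017,bearing_large_mid=.0075,bearing_little_mid=.0065,spring_mid=.016,bolt_mid=.0135,tee_mid=.013)[q]
        print(n,q)
        for x in t: print('  tip',round(x['p'],2),np.round(x['centre'],1),np.round(onplane(c,*x['centre'],hz),4))
        for x in m:
            pts=P[x['region']&(d>0)]
            print('  mask',round(x['p'],2),np.round(x['centre'],1),x['region'].sum(),np.round(np.median(pts,0),4),np.round(np.percentile(pts[:,2],[5,95]),4))
    if n=='top': cv2.imwrite('pics/orth.png',ortho(im,c,0.25,0.75,-.3,.45,0,0.001))
    print(get_obs()['t'])
E
```

```text
top pump_board
  tip 0.78 [324.5 286.3] [ 0.4586 -0.1565  0.    ]
  mask 0.65 [323.5 283.2] 4593 [ 0.4637 -0.1501  0.0152] [0.0081 0.0211]
top idler_board
  tip 0.74 [201.1 288.8] [0.4526 0.1601 0.    ]
  tip 0.54 [353.  221.2] [ 0.6278 -0.2314  0.    ]
  mask 0.87 [200.9 287.3] 3593 [0.4567 0.1709 0.0155] [0.0083 0.0216]
top seal_housing_mid
  tip 0.81 [166.8 224.8] [0.6162 0.2498 0.017 ]
  mask 0.73 [172.5 225.7] 387 [0.6177 0.2322 0.0102] [0.002 0.036]
top bearing_large_mid
  tip 0.75 [307.5 178.4] [ 0.7406 -0.1126  0.0075]
  tip 0.73 [461.  231.4] [ 0.5994 -0.5102  0.0075]
  tip 0.68 [283.4 220.7] [ 0.6281 -0.0502  0.0075]
  mask 0.85 [467.4 232.1] 293 [ 0.5996 -0.5154  0.0128] [0.0009 0.0182]
  mask 0.83 [304.  176.6] 219 [ 0.7383 -0.106   0.014 ] [0.0075 0.0192]
  mask 0.49 [279.1 215. ] 274 [ 0.6336 -0.0438  0.0133] [0.0012 0.0187]
top bearing_little_mid
  tip 0.74 [322.5 213. ] [ 0.6485 -0.1518  0.0065]
  mask 0.51 [319.1 215.2] 178 [ 0.6482 -0.1478  0.0116] [0.0013 0.0169]
top spring_mid
  tip 0.46 [209.8 223.8] [0.6189 0.1392 0.016 ]
  mask 0.6 [196.1 229. ] 1 [0.6068 0.174
[... 1030 characters left out ...]
118] [0.0005 0.0153]
scene bearing_little_mid
  tip 0.6 [347.  251.8] [ 0.6556 -0.1584  0.0065]
  mask 0.69 [346.3 251.7] 280 [ 0.6477 -0.1531  0.0119] [0.0012 0.0153]
scene spring_mid
  tip 0.81 [235.4 204.5] [0.6122 0.1353 0.016 ]
  tip 0.59 [372.9 273.5] [ 0.6293 -0.244   0.016 ]
  mask 0.64 [236.2 203.4] 282 [0.6237 0.144  0.0055] [-0.0027  0.0316]
scene bolt_mid
  tip 0.68 [371.7 274.1] [ 0.6284 -0.2418  0.0135]
  mask 0.74 [289.1 307.4] 6679 [ 0.4592 -0.1672  0.0165] [0.0077 0.0207]
  mask 0.67 [377.5 276.3] 452 [ 0.624  -0.2482  0.0172] [0.0085 0.0261]
scene tee_mid
  tip 0.52 [268.1 213.9] [0.6373 0.055  0.013 ]
  mask 0.7 [265.4 215.5] 323 [0.6226 0.0414 0.0213] [0.0038 0.027 ]
1.85
```

View pics/orth.png

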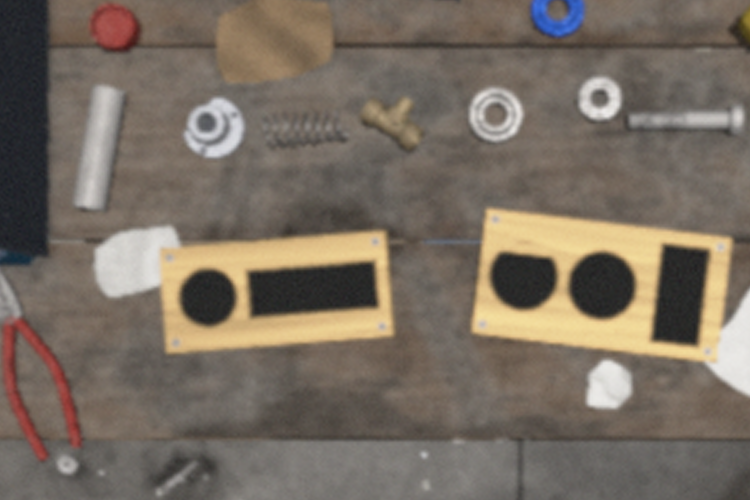

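```bash
python3 - <<'E'
from h import *
im,d=get_image('top'); c=get_calibration('top')
s=.0005
o=ortho(im,c,0.36,0.57,-.3,.32,.018,s)
hsv=cv2.cvtColor(o,cv2.COLOR_BGR2HSV)
m=((hsv[...,1]>70)&(hsv[...,2]>150)).astype(np.uint8)
m=cv2.morphologyEx(m,cv2.MORPH_CLOSE,np.ones((5,5)))
cs,_=cv2.findContours(m,cv2.RETR_EXTERNAL,cv2.CHAIN_APPROX_NONE)
for k in cs:
    if cv2.contourArea(k)<20000: continue
    r=cv2.minAreaRect(k); (u,v),wh,a=r
    print('x,y',round(.57-v*s,4),round(.32-u*s,4),np.round(np.array(wh)*s,4),a)
    # box long-axis yaw
    b=cv2.boxPoints(r); e=[b[1]-b[0],b[2]-b[1]]; L=max(e,key=np.linalg.norm); L=L if L[0]<0 else -L
    print(' yaw',np.arctan2(L[1],-L[0]))  # +y axis=(−col), dx=-drow
# dark recesses at rim
g=cv2.cvtColor(o,cv2.COLOR_BGR2GRAY)
cs,_=cv2.findContours((g<60).astype(np.uint8),cv2.RETR_EXTERNAL,cv2.CHAIN_APPROX_NONE)
for k in cs:
    if cv2.contourArea(k)<4000: continue
    (u,v),wh,a=cv2.minAreaRect(k); print('hole',round(.57-v*s,4),round(.32-u*s,4),np.round(np.array(wh)*s,4),round(a,1))
E
```

```text
x,y 0.4574 0.1707 [0.1067 0.2278] 85.67040252685547
 yaw 0.075565696
x,y 0.4639 -0.1513 [0.2477 0.1276] 6.842773914337158
 yaw -0.11942894
hole 0.4517 0.2378 [0.0505 0.0495] 90.0
hole 0.4603 0.1342 [0.0408 0.1214] 85.5
hole 0.464 -0.1517 [0.06   0.0595] 90.0
hole 0.4676 -0.0733 [0.0609 0.0493] 7.0
hole 0.4546 -0.2288 [0.0413 0.0912] 6.7
```

```bash
cat >> h.py <<'E'
def st(o=None):
    o=o or get_obs(); M=R.from_rotvec(o['tool_rot']).as_matrix()
    jaw=M[:,2]; yaw=np.arctan2(jaw[1],jaw[0])
    print('t',round(o['t'],2),'tcp',np.round(o['tool_pos'],4),'fing',np.round(M[:,0],3),'jaw yaw',round(yaw,3),'jaw z',round(jaw[2],3),'open',round(o['opening'],4),'q',np.round(o['q'],2),'F',np.round(o['contact_force'],1))
    return o,M
def plan(o,tgt,yaw=None):
    """print shift units (20mm) and turn needed for the TCP to tgt with fingers straight down and jaw yaw (mod pi)"""
    M=R.from_rotvec(o['tool_rot']).as_matrix()
    d=(np.array(tgt)-o['tool_pos'])/.02
    j=M[:,2]; y0=np.arctan2(j[1],j[0]); 
    if yaw is None: yaw=y0
    dy=(yaw-y0+np.pi/2)%np.pi-np.pi/2; yw=y0+dy
    x=np.array([0,0,-1.]);z=np.array([np.cos(yw),np.sin(yw),0]);y=np.cross(z,x)
    T=np.stack([x,y,z],1); rv=R.from_matrix(T@M.T).as_rotvec()/.1
    print('shift units',np.round(d,2),'turn units',np.round(rv,2))
E
python3 - <<'E'
from h import *
o,M=st(); c=get_calibration('wrist'); 
print('cam in tool',np.round(M.T@(c['position']-o['tool_pos']),4)); print(np.round(M.T@R.from_rotvec(c['orientation']).as_matrix(),3))
plan(o,[.5,.05,.40],0)
E
```

```text
t 1.9 tcp [0.2118 0.588  0.4047] fing [-0.  0. -1.] jaw yaw 1.225 jaw z 0.0 open 0.0853 q [ 1.11  0.05  1.61  0.    1.48 -0.12] F [0.5 0.3 0.8]
cam in tool [ 0.0313  0.0745 -0.0001]
[[ 0.    -0.3    0.954]
 [ 0.    -0.954 -0.3  ]
 [ 1.     0.    -0.   ]]
shift units [ 14.41 -26.9   -0.24] turn units [ -0.     0.   -12.25]
```

```bash
python3 - <<'E'
from h import *
im,d,c,P=cloud('top')
v=(d>0)&(P[...,2]>.06)&(P[...,0]>.25)
for y0 in np.arange(-.4,.6,.05):
    m=v&(P[...,1]>y0)&(P[...,1]<y0+.05)
    if m.any(): q=P[m]; print(round(y0,2),'minx',np.round(np.percentile(q[:,0],1),3),'maxz',q[:,2].max().round(3))
E
```

```text
-0.4 minx 0.966 maxz 0.344
-0.35 minx 0.725 maxz 0.346
-0.3 minx 0.929 maxz 0.35
-0.25 minx 0.929 maxz 0.352
-0.2 minx 0.923 maxz 0.352
-0.15 minx 0.921 maxz 0.346
-0.1 minx 1.044 maxz 0.346
-0.05 minx 0.747 maxz 0.354
-0.0 minx 0.748 maxz 0.356
0.05 minx 0.753 maxz 0.348
0.1 minx 0.756 maxz 0.346
0.15 minx 0.763 maxz 0.346
0.2 minx 0.769 maxz 0.346
0.25 minx 0.774 maxz 0.352
0.3 minx 1.043 maxz 0.347
0.35 minx 0.497 maxz 0.498
0.4 minx 0.479 maxz 0.514
0.45 minx 0.456 maxz 0.42
0.5 minx 0.442 maxz 0.347
0.55 minx 0.449 maxz 0.294
```

Call:
carry_out(increments=[[[0,0,-0.5],[0,-1,0],1],[[0,0,-0.5],[0,-1,0],1],[[0,0,-0.5],[0,-1,0],1],[[0,0,-0.5],[0,-1,0],1],[[0,0,-0.5],[0.2,-1,0],1],[[0,0,-0.5],[0.2,-1,0],1],[[0,0,-0.5],[0.3,-1,0],1],[[0,0,-0.5],[0.3,-1,0],1]])

```text
t: 2.75
tool_pos: [0.2312, 0.4239, 0.4046]
tool_rot: [-0.634, 1.475, 0.635]
contact_force: [-0.2, 0.0, -0.9]
opening: 0.0855
```

Call:
carry_out(increments=[[[0,0,-1],[0.5,-1,0],1],[[0,0,-1],[0.7,-1,0],1],[[0,0,-1],[0.7,-1,0],1],[[0,0,-1],[0.8,-1,0],1],[[0,0,-1],[1,-1,0],1],[[0,0,-1],[1,-1,-0.2],1],[[0,0,-1],[1,-1,-0.4],1],[[0,0,-1],[1,-0.5,-0.5],1]])

```text
t: 3.55
tool_pos: [0.3677, 0.2666, 0.3857]
tool_rot: [0.017, 1.561, -0.011]
contact_force: [-0.6, 0.5, -0.0]
opening: 0.0853
```

Call:
carry_out(increments=[[[0,0,0],[1,-0.3,-0.5],1],[[0,0,0],[1,-0.2,-0.5],1],[[0,0,0],[1,0,-0.5],1],[[0,0,0],[1,0,-0.5],1],[[0,0,0],[1,0,-0.5],1],[[0,0,0],[1,0,-0.5],1],[[0,0,0],[1,0,-0.5],1],[[0,0,0],[1,0,-0.5],1]])

```text
t: 4.35
tool_pos: [0.5347, 0.2534, 0.3041]
tool_rot: [0.023, 1.557, -0.015]
contact_force: [0.2, 0.5, 0.3]
opening: 0.0854
```

```bash
python3 - <<'E'
from h import *
o,M=st(); im,d=get_image('wrist'); cv2.imwrite('pics/w1.png',im); 
o,M=st()
E
```

```text
t 4.35 tcp [0.5347 0.2534 0.3041] fing [ 0.014  0.005 -1.   ] jaw yaw -0.025 jaw z 0.014 open 0.0854 q [0.32 0.05 1.79 0.   1.29 0.34] F [0.2 0.5 0.3]
t 4.4 tcp [0.5363 0.2528 0.3022] fing [ 0.014  0.004 -1.   ] jaw yaw -0.026 jaw z 0.014 open 0.0855 q [ 0.32  0.06  1.78 -0.    1.29  0.34] F [-0.3 -1.6 -0.5]
```

View pics/w1.png

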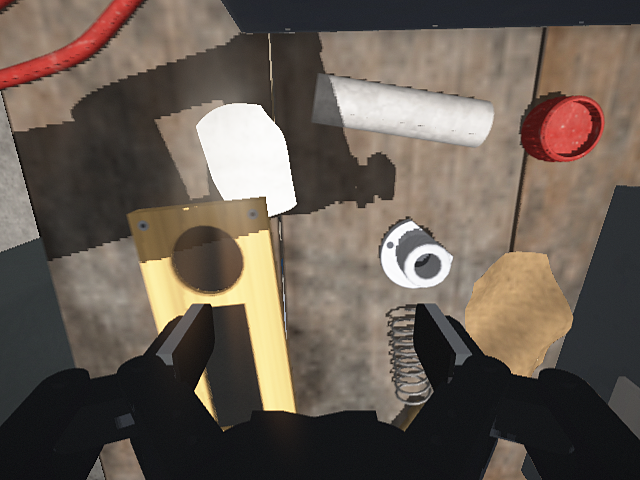

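```bash
python3 - <<'E'
from h import *
im=cv2.imread('pics/w1.png'); c=get_calibration('wrist')
cv2.imwrite('pics/o1.png',ortho(im,c,.55,.70,.10,.30,.008,.00025))
E
```

```text
(no output)
```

View pics/o1.png

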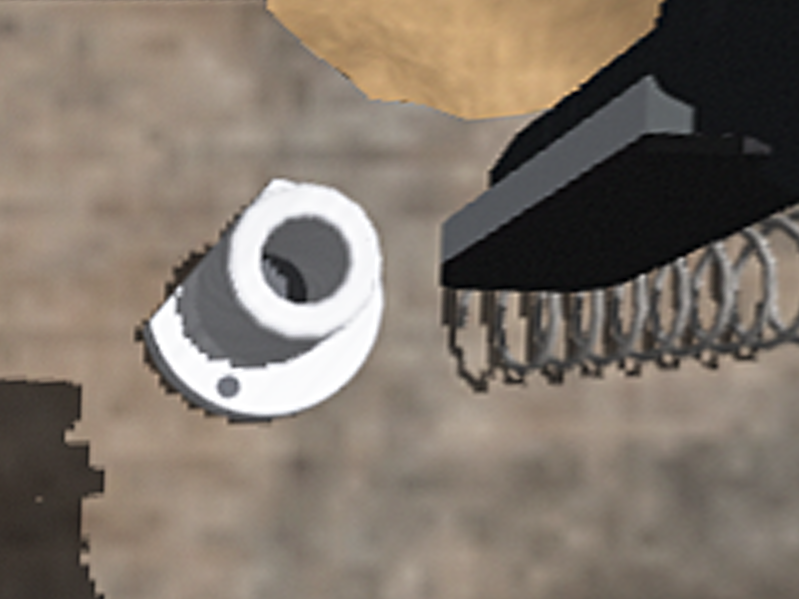

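```bash
python3 - <<'E'
from h import *
o,M=st(); plan(o,[.623,.234,.187],0)
E
```

```text
t 4.4 tcp [0.5363 0.2528 0.3022] fing [ 0.014  0.004 -1.   ] jaw yaw -0.026 jaw z 0.014 open 0.0855 q [ 0.32  0.06  1.78 -0.    1.29  0.34] F [-0.3 -1.6 -0.5]
shift units [ 4.33 -0.94 -5.76] turn units [-0.04  0.14  0.26]
```

Call:
carry_out(increments=[[[0,0.1,0.2],[1,-0.3,-0.4],1],[[0,0,0],[1,-0.3,-0.4],1],[[0,0,0],[1,-0.3,-0.4],1],[[0,0,0],[1,0,-0.4],1],[[0,0,0],[0.3,0,-0.4],1],[[0,0,0],[0,0,0],1]])

```text
t: 5.0
tool_pos: [0.6248, 0.2342, 0.2603]
tool_rot: [0.007, 1.57, -0.0]
contact_force: [-0.3, -0.1, -0.3]
opening: 0.0854
```

```bash
python3 - <<'E'
from h import *
o,M=st(); c=get_calibration('wrist'); im,d=get_image('wrist'); cv2.imwrite('pics/w2.png',im); 
np.savez('w2.npz',im=im,d=d,**c)
cv2.imwrite('pics/o2.png',np.hstack([ortho(im,c,.57,.67,.19,.29,z,.00025) for z in (.008,.034)]))
o,M=st(); plan(o,[.623,.234,.187],0)
E
```

```text
t 5.0 tcp [0.6248 0.2342 0.2603] fing [ 0.001  0.004 -1.   ] jaw yaw -0.005 jaw z 0.001 open 0.0854 q [0.25 0.27 1.62 0.   1.25 0.25] F [-0.3 -0.1 -0.3]
t 5.05 tcp [0.6247 0.2343 0.261 ] fing [ 0.001  0.004 -1.   ] jaw yaw -0.005 jaw z 0.001 open 0.0853 q [0.25 0.27 1.62 0.   1.25 0.25] F [-0.5 -0.4  1.3]
shift units [-0.08 -0.02 -3.7 ] turn units [-0.04  0.01  0.05]
```

View pics/o2.png

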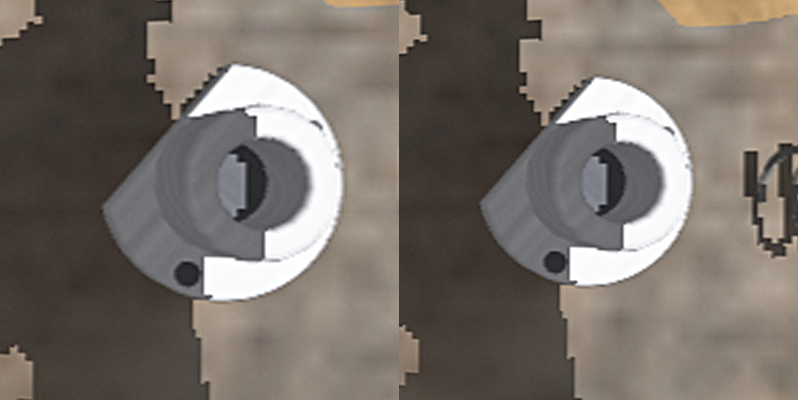

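View pics/w2.png

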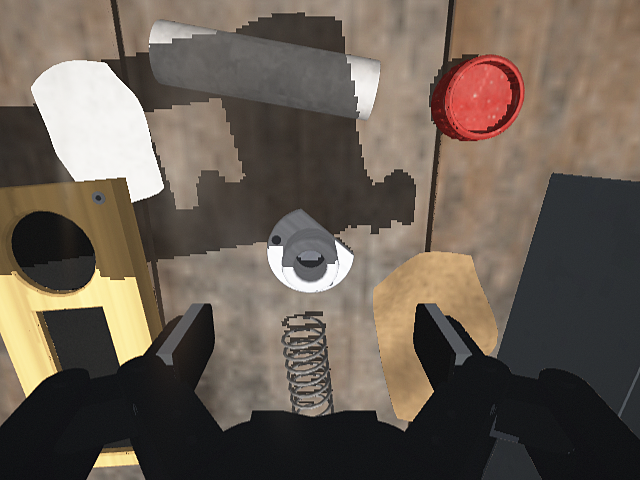

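Call:
carry_out(increments=[[[0,0,0],[0,0,-1],1],[[0,0,0],[0,0,-1],1],[[0,0,0],[0,0,-1],1],[[0,0,0],[0,0,-0.6],1],[[0,0,0],[0,0,0],0.2],[[0,0,0],[0,0,0],0.2],[[0,0,0],[0,0,0],0.2]], squeeze=40)

```text
t: 5.75
tool_pos: [0.6217, 0.2367, 0.1933]
tool_rot: [0.006, 1.564, 0.004]
contact_force: [0.8, 0.3, -0.9]
opening: 0.0439
```

Call:
carry_out(increments=[[[0,0,0],[0,0,0],0.1],[[0,0,0],[0,0,0],0.1],[[0,0,0],[0,0,0],0.1]])

```text
t: 6.05
tool_pos: [0.6221, 0.2369, 0.1955]
tool_rot: [0.007, 1.561, 0.005]
contact_force: [0.3, -1.1, -1.6]
opening: 0.0336
```

```bash
python3 - <<'E'
from h import *
o,M=st(); c=get_calibration('wrist'); im,d=get_image('wrist'); cv2.imwrite('pics/w3.png',im); o,M=st()
E
```

```text
t 6.05 tcp [0.6221 0.2369 0.1955] fing [ 0.01   0.007 -1.   ] jaw yaw -0.001 jaw z 0.01 open 0.0336 q [0.25 0.34 1.65 0.01 1.14 0.25] F [ 0.3 -1.1 -1.6]
t 6.1 tcp [0.6221 0.2369 0.1954] fing [ 0.01   0.007 -1.   ] jaw yaw -0.001 jaw z 0.01 open 0.0335 q [0.25 0.34 1.65 0.01 1.14 0.25] F [ 0.4  0.  -2.4]
```

View pics/w3.png

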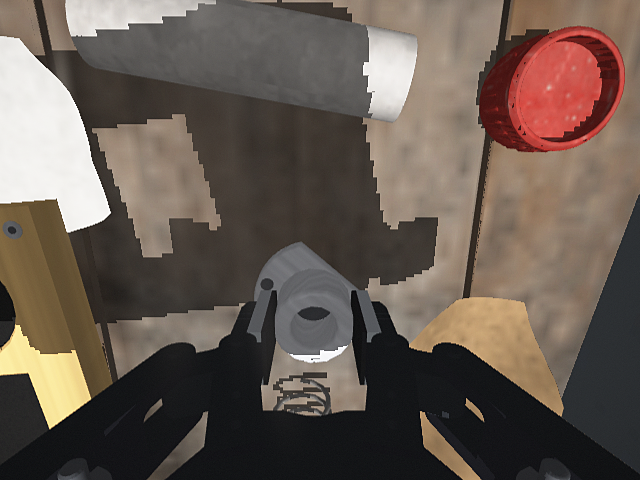

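Call:
carry_out(increments=[[[0,0,0],[0,0,0],0.6],[[0,0,0],[0,-0.1,-0.3],0.6],[[0,0,0],[0,0,-0.4],0.6],[[0,-0.1,0],[0,0,0],0.6]])

```text
t: 6.5
tool_pos: [0.6228, 0.2347, 0.1813]
tool_rot: [0.007, 1.549, 0.005]
contact_force: [0.8, 0.1, -0.2]
opening: 0.0515
```

Call:
carry_out(increments=[[[0,0.2,0],[0,0,0.1],0.1],[[0,0,0],[0,0,0],0.1],[[0,0,0],[0,0,0],0.1],[[0,0,0],[0,0,0],0.1],[[0,0,0],[0,0,0],0.1]])

```text
t: 7.0
tool_pos: [0.6227, 0.2347, 0.1832]
tool_rot: [0.007, 1.571, 0.005]
contact_force: [-0.2, 1.1, -0.0]
opening: 0.0341
```

```bash
python3 - <<'E'
from h import *
o,M=st()
E
```

```text
t 7.0 tcp [0.6227 0.2347 0.1832] fing [-0.     0.008 -1.   ] jaw yaw -0.001 jaw z -0.0 open 0.0341 q [0.25 0.36 1.65 0.01 1.13 0.25] F [-0.2  1.1 -0. ]
```

Call:
carry_out(increments=[[[0,0,0],[0,0,0.8],0.1],[[0,0,0],[0,0,1],0.1],[[0,0,0],[0,-0.5,1],0.1],[[0,0,-0.6],[-0.5,-1,0],0.1],[[0,0,-0.6],[-0.5,-1,0],0.1],[[0,0,-0.6],[-0.5,-1,0],0.1],[[0,0,-0.6],[-0.5,-1,0],0.1],[[0,0,-0.6],[-0.5,-1,0],0.1]])

```text
t: 7.8
tool_pos: [0.5708, 0.1235, 0.247]
tool_rot: [0.249, 1.553, -0.235]
contact_force: [0.7, -0.2, -1.5]
opening: 0.034
```

Call:
carry_out(increments=[[[0,0,-0.7],[-0.5,-1,0],0.1],[[0,0,-0.7],[-0.5,-1,0],0.1],[[0,0,-0.7],[-0.5,-1,0],0.1],[[0,0,-0.7],[-0.5,-1,0],0.1],[[0,0,-0.7],[-0.5,-1,0],0.1],[[0,0,-0.7],[-0.5,-1,0],0.1],[[0,0,-0.7],[-0.5,-1,0],0.1],[[0,0,0],[-0.5,-1,0],0.1]])

```text
t: 8.6
tool_pos: [0.4862, -0.0423, 0.2541]
tool_rot: [0.646, 1.461, -0.632]
contact_force: [0.3, -1.1, -2.6]
opening: 0.0342
```

```bash
python3 - <<'E'
from h import *
o,M=st(); c=get_calibration('wrist'); im,d=get_image('wrist'); cv2.imwrite('pics/w4.png',im); 
o,M=st(); plan(o,[.4733,-.074,.197],-.953)
E
```

```text
t 8.6 tcp [ 0.4862 -0.0423  0.2541] fing [ 0.016  0.002 -1.   ] jaw yaw -0.819 jaw z 0.009 open 0.0342 q [-0.24 -0.14  2.06  0.01  1.2   0.58] F [ 0.3 -1.1 -2.6]
t 8.65 tcp [ 0.4853 -0.0442  0.254 ] fing [ 0.014 -0.    -1.   ] jaw yaw -0.82 jaw z 0.01 open 0.0341 q [-0.24 -0.14  2.06  0.    1.2   0.57] F [ 0.8 -1.6 -3.5]
shift units [-0.6  -1.49 -2.85] turn units [ 0.01  0.14 -1.33]
```

View pics/w4.png

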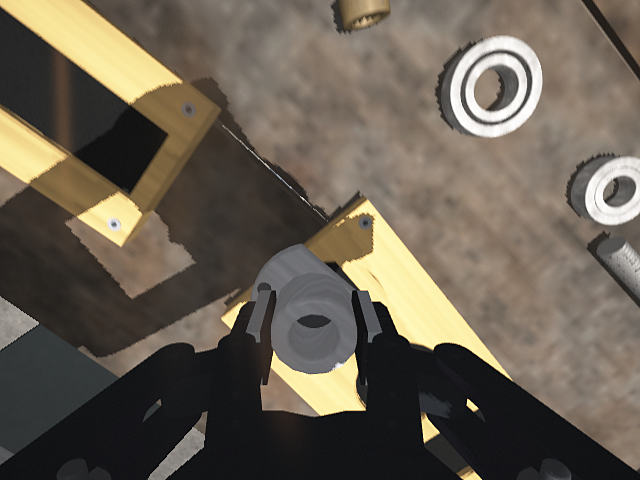

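Call:
carry_out(increments=[[[0,0.1,-0.7],[-0.4,-0.8,0],0.1],[[0,0,-0.6],[-0.2,-0.7,-0.4],0.1],[[0,0,0],[0,0,-0.4],0.1],[[0,0,0],[0,0,-0.4],0.1],[[0,0,0],[0,0,0],0.1]])

```text
t: 9.15
tool_pos: [0.4725, -0.0754, 0.2325]
tool_rot: [0.746, 1.431, -0.742]
contact_force: [0.8, -0.2, -2.6]
opening: 0.0341
```

```bash
python3 - <<'E'
from h import *
o,M=st(); c=get_calibration('wrist'); im,d=get_image('wrist'); cv2.imwrite('pics/w5.png',im); 
np.savez('w5.npz',im=im,d=d,**c)
cv2.imwrite('pics/o5.png',ortho(im,c,.40,.56,-.2,.0,.018,.00025))
o,M=st(); plan(o,[.4733,-.074,.197],-.953)
E
```

```text
t 9.15 tcp [ 0.4725 -0.0754  0.2325] fing [ 0.009 -0.002 -1.   ] jaw yaw -0.955 jaw z 0.006 open 0.0341 q [-0.31 -0.13  2.09  0.    1.17  0.64] F [ 0.8 -0.2 -2.6]
t 9.2 tcp [ 0.4728 -0.0753  0.233 ] fing [ 0.01  -0.002 -1.   ] jaw yaw -0.955 jaw z 0.007 open 0.0345 q [-0.31 -0.13  2.09  0.    1.17  0.64] F [ 0.6  0.2 -2.4]
shift units [ 0.02  0.07 -1.8 ] turn units [0.02 0.1  0.02]
```

View pics/o5.png

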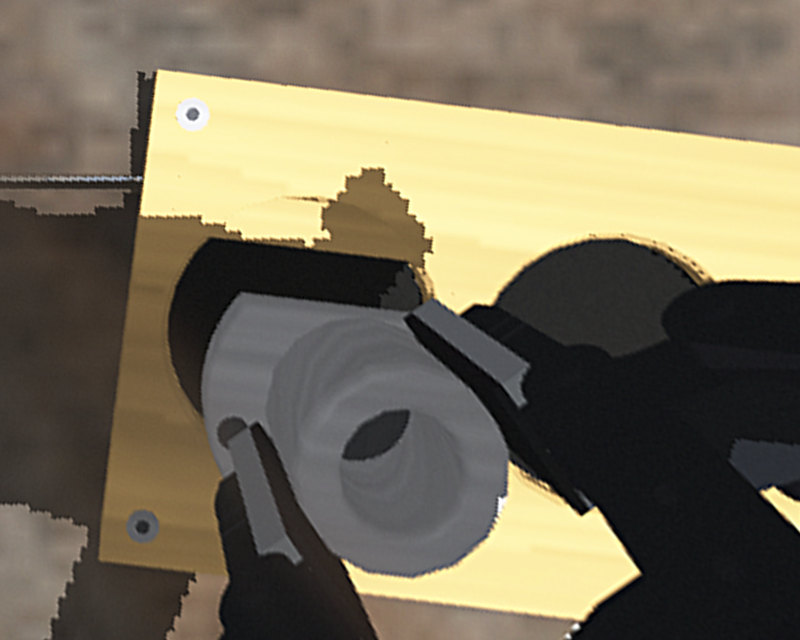

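```bash
python3 - <<'E'
from h import *
f=np.load('w5.npz'); c={k:f[k] for k in f.files}; im=f['im']
o=ortho(im,c,.40,.56,-.15,.0,.0575,.00025)
# expected flange outline for centre (.4725,-.0754), x yaw -.12
for dx,dy,col in ((0,0,(0,0,255)),):
    a=np.linspace(0,2*np.pi,400); px=.03*np.cos(a);py=.03*np.sin(a);px=np.minimum(px,.018)
    y=-.122; X=.4725+dx+px*np.cos(y)-py*np.sin(y); Y=-.0754+dy+px*np.sin(y)+py*np.cos(y)
    cv2.polylines(o,[np.c_[(-Y)/.00025,(.56-X)/.00025].astype(np.int32)],True,col,1)
cv2.imwrite('pics/o5b.png',o)
E
```

```text
(no output)
```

View pics/o5b.png

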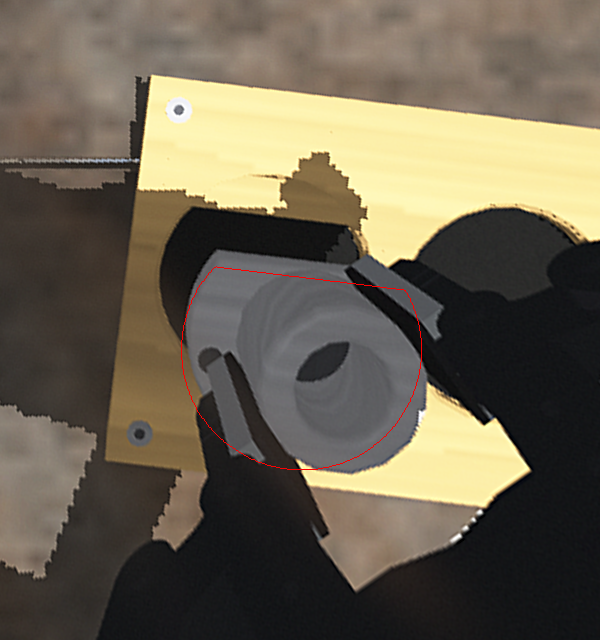

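Call:
carry_out(increments=[[[0,0.1,0],[0,0.06,-0.6],0.1],[[0,0,0],[0,0,-0.5],0.1],[[0,0,0],[0,0,-0.4],0.1],[[0,0,0],[0,0,-0.2],0.1],[[0,0,0],[0,0,0],0.1]])

```text
t: 9.7
tool_pos: [0.4732, -0.0724, 0.1959]
tool_rot: [0.74, 1.442, -0.743]
contact_force: [-0.6, 0.6, -2.1]
opening: 0.0341
```

```bash
python3 - <<'E'
from h import *
o,M=st(); c=get_calibration('wrist'); im,d=get_image('wrist'); cv2.imwrite('pics/w6.png',im); 
E
```

```text
t 9.7 tcp [ 0.4732 -0.0724  0.1959] fing [-0.002 -0.001 -1.   ] jaw yaw -0.951 jaw z -0.0 open 0.0341 q [-0.31 -0.06  2.1  -0.    1.1   0.64] F [-0.6  0.6 -2.1]
```

View pics/w6.png

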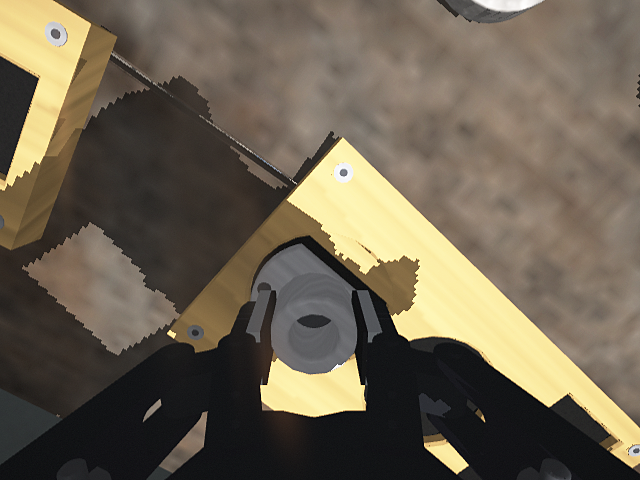

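Call:
carry_out(increments=[[[0,0,0],[0,-0.05,-0.1],0.1],[[0,0,0],[0,0,0],0.6],[[0,0,0],[0,0,0],0.8],[[0,0,0],[0,0,0],0.8],[[0,0,0],[0,0,0.5],0.8],[[0,0,0],[0,0,1],0.8],[[0,0,0],[0,0,1],0.8],[[0,0,0],[0,0,0.5],0.8]])

```text
t: 10.55
tool_pos: [0.4747, -0.0742, 0.2602]
tool_rot: [0.741, 1.437, -0.743]
contact_force: [0.1, -0.4, -0.7]
opening: 0.0683
```

```bash
python3 - <<'E'
from h import *
o,M=st(); c=get_calibration('wrist'); im,d=get_image('wrist'); cv2.imwrite('pics/w7.png',im); 
v,u=np.mgrid[:480,:640];P=deproj(c,u,v,d)
for p in ((330,270),(300,300)): print(P[p])
o,M=st(); plan(o,[.630,-.048,.25],0)
E
```

```text
t 10.55 tcp [ 0.4747 -0.0742  0.2602] fing [ 0.002 -0.002 -1.   ] jaw yaw -0.951 jaw z 0.003 open 0.0683 q [-0.31 -0.16  2.07 -0.    1.23  0.64] F [ 0.1 -0.4 -0.7]
[ 0.41477954 -0.08245058  0.01700127]
[ 0.4581729  -0.07898666  0.04491875]
t 10.6 tcp [ 0.4752 -0.0743  0.2616] fing [ 0.004 -0.003 -1.   ] jaw yaw -0.951 jaw z 0.005 open 0.0683 q [-0.31 -0.16  2.07 -0.    1.23  0.64] F [1.1 0.2 1.1]
shift units [ 7.74  1.32 -0.58] turn units [0.01 0.05 9.51]
```

View pics/w7.png

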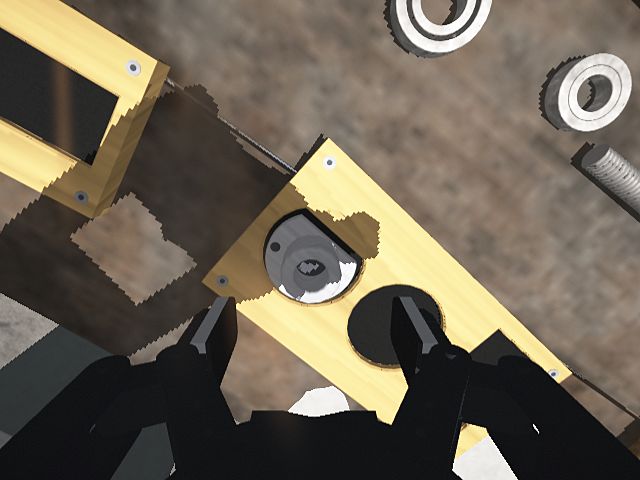

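Call:
carry_out(increments=[[[0,0,1],[1,0.2,0],0.8],[[0,0,1],[1,0.2,0],0.8],[[0,0,1],[1,0.2,0],0.8],[[0,0,1],[1,0.2,0],0.8],[[0,0,1],[1,0.2,0],0.8],[[0,0,1],[1,0.2,0],0.8],[[0,0,1],[1,0.1,0],0.8],[[0,0,1],[0.8,0.1,0],0.8]])

```text
t: 11.4
tool_pos: [0.6349, -0.0451, 0.2599]
tool_rot: [0.096, 1.564, -0.093]
contact_force: [0.1, 0.8, -0.4]
opening: 0.0683
```

Call:
carry_out(increments=[[[0,0,1],[0,0,-0.3],0.8],[[0,0,0.2],[0,0,0],0.8]])

```text
t: 11.6
tool_pos: [0.6365, -0.0448, 0.2529]
tool_rot: [-0.003, 1.567, 0.006]
contact_force: [-1.6, 0.8, -0.3]
opening: 0.0686
```

```bash
cat >> h.py <<'E'
def snap(tag,x,y,z,half=.06,s=.00025):
    o,M=st(); c=get_calibration('wrist'); im,d=get_image('wrist'); cv2.imwrite(f'pics/{tag}.png',im)
    np.savez(f'{tag}.npz',im=im,d=d,**c)
    ob=ortho(im,c,x-half,x+half,y-half*1.3,y+half*1.3,z,s); cv2.imwrite(f'pics/{tag}_o.png',ob)
    print(f'ortho: x={x+half:.4f}-row*{s}, y={y+half*1.3:.4f}-col*{s}')
    return o,M,im,d,c,ob
def circle(ob,x,y,half,s,rad):
    g=cv2.medianBlur(cv2.cvtColor(ob,cv2.COLOR_BGR2GRAY),5); r=rad/s
    cs=cv2.HoughCircles(g,cv2.HOUGH_GRADIENT,1,20,param1=80,param2=20,minRadius=int(r*.9),maxRadius=int(r*1.1))
    if cs is None: print('none'); return
    for u,v,rr in cs[0][:3]: print('circle x,y,r',np.round([x+half-v*s,y+half*1.3-u*s,rr*s],4))
E
python3 - <<'E'
from h import *
o,M,im,d,c,ob=snap('w8',.63,-.048,.015); circle(ob,.63,-.048,.06,.00025,.026)
E
```

```text
t 11.6 tcp [ 0.6365 -0.0448  0.2529] fing [ 0.004  0.002 -1.   ] jaw yaw 0.006 jaw z 0.004 open 0.0686 q [-0.19  0.22  1.7   0.    1.22 -0.19] F [-1.6  0.8 -0.3]
ortho: x=0.6900-row*0.00025, y=0.0300-col*0.00025
circle x,y,r [ 0.6364 -0.0476  0.0256]
circle x,y,r [ 0.6364 -0.0414  0.0234]
```

View pics/w8_o.png

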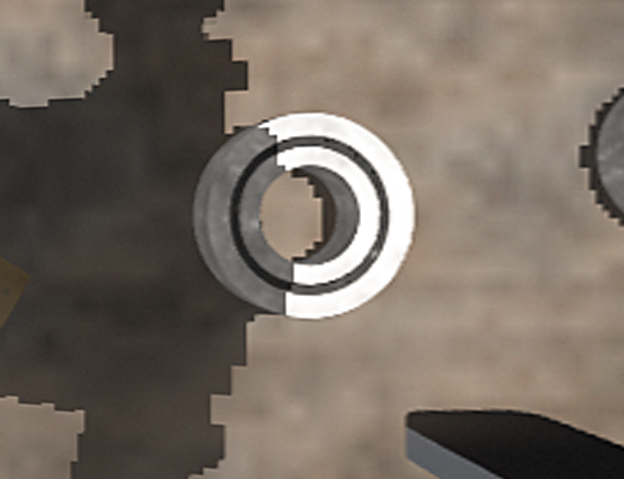

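View pics/w8.png

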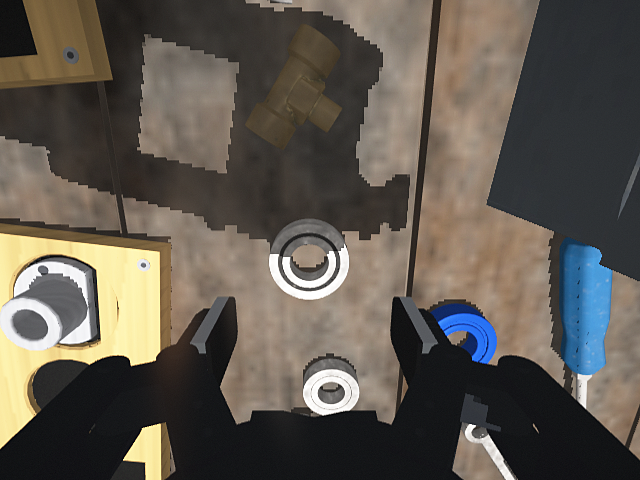

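```bash
python3 - <<'E'
from h import *
for n,tcp in (('w8',[.6365,-.0448,.2529]),('w5',[.4725,-.0754,.2325]),('w2',[.6248,.2342,.2603])):
    f=np.load(n+'.npz'); c={k:f[k] for k in f.files}; d=f['d']
    v,u=np.mgrid[:480,:640];P=deproj(c,u,v,d); dist=tcp[2]-P[...,2]
    m=(v>285)&(v<420)&(u>130)&(u<500)&(d>0)&(d<.17)
    print(n,np.round(np.percentile(dist[m],[90,95,98,99,99.5,100]),4))
    for r in (298,305,312,320):
        uu=np.where(m[r])[0]; print(r,uu.min() if len(uu) else 0,uu.max() if len(uu) else 0,[ (int(k),round(float(dist[r,k]),3)) for k in uu[::8]])
E
```

```text
w8 [0.1488 0.1556 0.1603 0.1627 0.1644 0.168 ]
298 216 411 [(216, 0.16), (224, 0.161), (232, 0.163), (398, 0.161), (406, 0.162)]
305 212 415 [(212, 0.155), (220, 0.156), (228, 0.156), (392, 0.166), (400, 0.154), (408, 0.154)]
312 198 429 [(198, 0.156), (206, 0.158), (214, 0.15), (222, 0.149), (230, 0.157), (394, 0.161), (402, 0.149), (410, 0.149), (418, 0.149), (426, 0.155)]
320 191 436 [(191, 0.15), (199, 0.149), (207, 0.143), (215, 0.144), (223, 0.146), (231, 0.158), (393, 0.162), (401, 0.15), (409, 0.144), (417, 0.143), (425, 0.15), (433, 0.149)]
w5 [0.157  0.1646 0.1744 0.1756 0.1761 0.1828]
298 250 370 [(250, 0.177), (258, 0.161), (266, 0.161), (274, 0.167), (282, 0.161), (290, 0.154), (298, 0.152), (306, 0.151), (314, 0.15), (322, 0.151), (330, 0.153), (338, 0.156), (346, 0.163), (354, 0.163), (362, 0.161), (370, 0.162)]
305 242 385 [(242, 0.162), (250, 0.162), (258, 0.154), (266, 0.155), (274, 0.165), (282, 0.154), (290, 0.151), (298, 0.15), (306, 0.15), (314, 0.15), (322, 0.15), (330, 0.15), (338, 0.15), (346, 0.155), (354, 0.162), (362, 0.155), (370, 0.154), (378, 0.162)]
31
[... 271 characters left out ...]
320 235 392 [(235, 0.15), (243, 0.151), (251, 0.143), (259, 0.144), (267, 0.144), (275, 0.151), (283, 0.15), (291, 0.151), (299, 0.175), (307, 0.174), (315, 0.175), (323, 0.175), (331, 0.176), (339, 0.15), (347, 0.15), (355, 0.151), (363, 0.143), (371, 0.143), (379, 0.15), (387, 0.15)]
w2 [0.1477 0.1526 0.1563 0.1581 0.1594 0.1617]
298 0 0 []
305 191 436 [(191, 0.155), (199, 0.155), (207, 0.155), (421, 0.154), (429, 0.155)]
312 186 441 [(186, 0.15), (194, 0.149), (202, 0.149), (210, 0.158), (421, 0.153), (429, 0.148), (437, 0.15)]
320 171 456 [(171, 0.15), (179, 0.15), (187, 0.143), (195, 0.143), (203, 0.149), (211, 0.158), (421, 0.152), (429, 0.144), (437, 0.143), (445, 0.143), (453, 0.15)]
```

Call:
carry_out(increments=[[[0,0,0],[0,-0.12,-1],0.8],[[0,0,0],[0,0,-1],0.8],[[0,0,0],[0,0,-1],0.8],[[0,0,0],[0,0,-0.6],0.8],[[0,0,0],[0,0,-0.1],0.8]])

```text
t: 12.15
tool_pos: [0.6362, -0.0478, 0.1797]
tool_rot: [0.004, 1.561, -0.002]
contact_force: [-0.7, -0.0, -0.0]
opening: 0.0681
```

```bash
python3 - <<'E'
from h import *
o,M=st();plan(o,[.6364,-.0473,.176],0)
E
```

```text
t 12.15 tcp [ 0.6362 -0.0478  0.1797] fing [ 0.009  0.001 -1.   ] jaw yaw -0.004 jaw z 0.009 open 0.0681 q [-0.19  0.31  1.72  0.    1.1  -0.19] F [-0.7 -0.  -0. ]
shift units [ 0.01  0.02 -0.18] turn units [-0.01  0.09  0.04]
```

Call:
carry_out(increments=[[[0,0.1,0],[0,0,-0.15],0.7],[[0,0,0],[0,0,-0.05],0.4],[[0,0,0],[0,0,0],0.3],[[0,0,0],[0,0,0],0.3],[[0,0,0],[0,0,0],0.3]], squeeze=50)

```text
t: 12.65
tool_pos: [0.6371, -0.048, 0.1785]
tool_rot: [0.005, 1.569, -0.004]
contact_force: [0.9, -0.1, -1.9]
opening: 0.0486
```

```bash
python3 - <<'E'
from h import *
o,M=st();im,d=get_image('wrist');cv2.imwrite('pics/w9.png',im); plan(o,[.464,-.1515,.25],0)
E
```

```text
t 12.65 tcp [ 0.6371 -0.048   0.1785] fing [ 0.002  0.    -1.   ] jaw yaw -0.006 jaw z 0.002 open 0.0486 q [-0.19  0.31  1.72  0.    1.1  -0.19] F [ 0.9 -0.1 -1.9]
shift units [-8.65 -5.18  3.57] turn units [-0.    0.02  0.06]
```

View pics/w9.png

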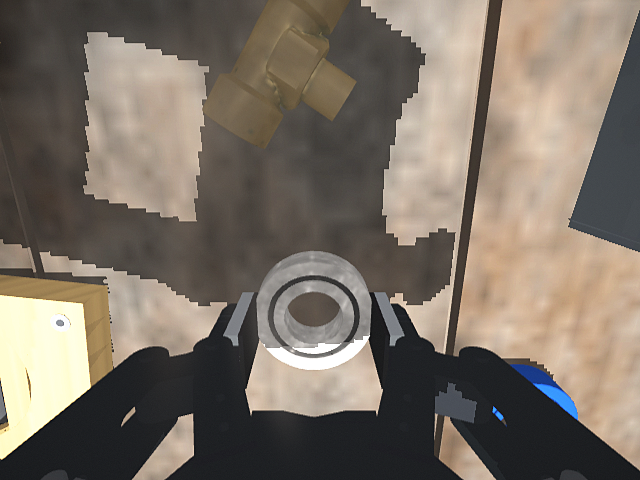

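Call:
carry_out(increments=[[[0,0,0],[0,0,0.5],0.3],[[0,0,0],[0,0,1],0.3],[[0,0,0],[-0.5,-0.5,1],0.3],[[0,0,0],[-1,-0.6,0.5],0.3],[[0,0,0],[-1,-0.6,0],0.3],[[0,0,0],[-1,-0.6,0],0.3],[[0,0,0],[-1,-0.6,0],0.3],[[0,0,0],[-1,-0.6,0],0.3]])

```text
t: 13.5
tool_pos: [0.5257, -0.1188, 0.2472]
tool_rot: [-0.0, 1.562, -0.003]
contact_force: [0.5, -1.1, -0.7]
opening: 0.0486
```

Call:
carry_out(increments=[[[0,0,0],[-1,-0.6,0],0.3],[[0,0,0],[-1,-0.6,0],0.3],[[0,0,0],[-0.8,-0.4,0],0.3],[[0,0,0],[-0.3,0,0],0.3],[[0,0,0],[0,0,0],0.3]])

```text
t: 14.0
tool_pos: [0.4597, -0.1528, 0.2511]
tool_rot: [0.0, 1.557, -0.007]
contact_force: [0.9, 0.5, -1.4]
opening: 0.0485
```

```bash
python3 - <<'E'
from h import *
snap('w10',.464,-.1515,.018,.1,.0004)
o,M=st(); plan(o,[.464,-.1515,.1905],0)
E
```

```text
t 14.0 tcp [ 0.4597 -0.1528  0.2511] fing [ 0.013 -0.004 -1.   ] jaw yaw -0.004 jaw z 0.013 open 0.0485 q [-0.48 -0.14  2.07  0.    1.2  -0.47] F [ 0.9  0.5 -1.4]
ortho: x=0.5640-row*0.0004, y=-0.0215-col*0.0004
t 14.05 tcp [ 0.4602 -0.1527  0.2512] fing [ 0.014 -0.005 -1.   ] jaw yaw -0.004 jaw z 0.014 open 0.0487 q [-0.47 -0.14  2.07  0.    1.2  -0.47] F [ 0.8  0.6 -1.4]
shift units [ 0.19  0.06 -3.04] turn units [0.05 0.14 0.04]
```

View pics/w10_o.png

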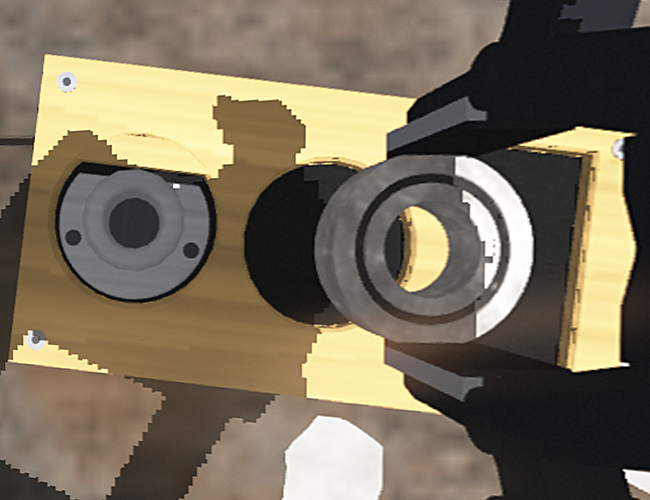

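Call:
carry_out(increments=[[[0,0.14,0],[0.28,0.05,-0.8],0.3],[[0,0,0],[0,0,-1],0.3],[[0,0,0],[0,0,-0.7],0.3],[[0,0,0],[0,0,-0.2],0.3],[[0,0,0],[0,0,0],0.3]])

```text
t: 14.55
tool_pos: [0.4703, -0.1504, 0.1986]
tool_rot: [-0.005, 1.565, -0.005]
contact_force: [0.0, 0.3, -2.3]
opening: 0.0485
```

```bash
python3 - <<'E'
from h import *
o,M=st();im,d=get_image('wrist');cv2.imwrite('pics/w11.png',im);plan(o,[.4655,-.152,.1905],0)
E
```

```text
t 14.55 tcp [ 0.4703 -0.1504  0.1986] fing [ 0.006 -0.007 -1.   ] jaw yaw -0.0 jaw z 0.006 open 0.0485 q [-0.46 -0.03  2.07 -0.    1.1  -0.46] F [ 0.   0.3 -2.3]
shift units [-0.24 -0.08 -0.41] turn units [0.07 0.06 0.  ]
```

View pics/w11.png

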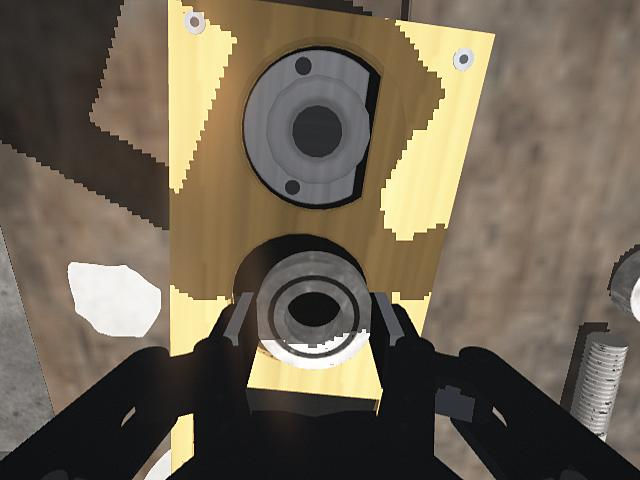

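Call:
carry_out(increments=[[[0.05,0.05,0],[-0.2,-0.05,-0.2],0.3],[[0,0,0],[0,0,-0.2],0.3],[[0,0,0],[0,0,-0.1],0.3]])

```text
t: 14.9
tool_pos: [0.4673, -0.1517, 0.1908]
tool_rot: [-0.003, 1.565, -0.002]
contact_force: [-0.7, -0.8, -0.9]
opening: 0.0487
```

```bash
python3 - <<'E'
from h import *
o,M=st();im,d=get_image('wrist');cv2.imwrite('pics/w11.png',im);plan(o,[.4655,-.152,.1905],0)
E
```

```text
t 14.9 tcp [ 0.4673 -0.1517  0.1908] fing [ 0.005 -0.003 -1.   ] jaw yaw 0.0 jaw z 0.005 open 0.0487 q [-0.47 -0.03  2.08 -0.    1.08 -0.47] F [-0.7 -0.8 -0.9]
shift units [-0.09 -0.01 -0.01] turn units [ 0.03  0.05 -0.  ]
```

View pics/w11.png

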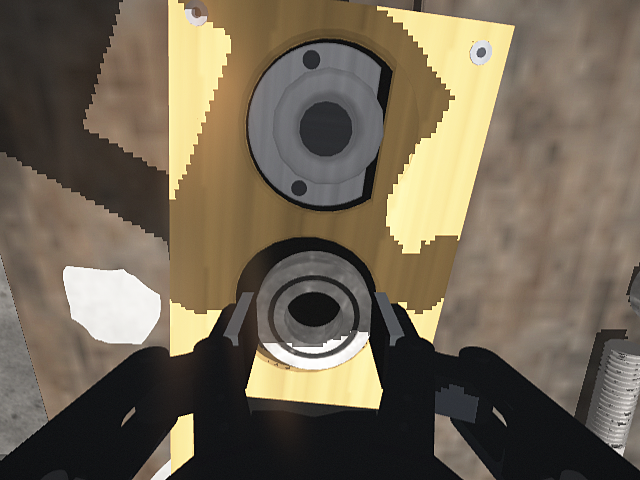

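Call:
carry_out(increments=[[[0,0,0],[0,0.15,0],0.3],[[0,0,0],[0,0,-0.1],0.3],[[0,0,0],[0,0,0],0.7],[[0,0,0],[0,0,0],0.8],[[0,0,0],[0,0,0],0.8],[[0,0,0],[0,0,0.7],0.8],[[0,0,0],[0,0,1],0.8],[[0,0,0],[0,0,1],0.8]])

```text
t: 15.75
tool_pos: [0.4666, -0.1483, 0.244]
tool_rot: [-0.001, 1.569, -0.001]
contact_force: [0.4, -0.1, 0.2]
opening: 0.0681
```

```bash
python3 - <<'E'
from h import *
o,M,im,d,c,ob=snap('w12',.464,-.12,.018,.08,.0004)
v,u=np.mgrid[:480,:640];P=deproj(c,u,v,d)
m=(np.hypot(P[...,0]-.466,P[...,1]+.15)<.024)&(P[...,2]>.022)&(P[...,2]<.05)
print(m.sum(),P[m].mean(0),np.linalg.lstsq(np.c_[P[m][:,:2],np.ones(m.sum())],P[m][:,2],rcond=None)[0], np.percentile(P[m][:,2],[5,50,95]))
o,M=st(); plan(o,[.619,.14,.26],0)
E
```

```text
t 15.75 tcp [ 0.4666 -0.1483  0.244 ] fing [ 0.001 -0.001 -1.   ] jaw yaw -0.0 jaw z 0.001 open 0.0681 q [-0.46 -0.12  2.06 -0.    1.2  -0.46] F [ 0.4 -0.1  0.2]
ortho: x=0.5440-row*0.0004, y=-0.0160-col*0.0004
3503 [ 0.46583567 -0.14967831  0.02616728] [-0.00537548  0.00116079  0.02884511] [0.02466512 0.02627901 0.0274374 ]
t 15.8 tcp [ 0.4681 -0.149   0.2481] fing [ 0.008 -0.005 -1.   ] jaw yaw -0.0 jaw z 0.008 open 0.0684 q [-0.46 -0.12  2.06 -0.    1.2  -0.46] F [ 1.2 -1.4  2.6]
shift units [ 7.54 14.45  0.59] turn units [0.05 0.08 0.  ]
```

View pics/w12.png

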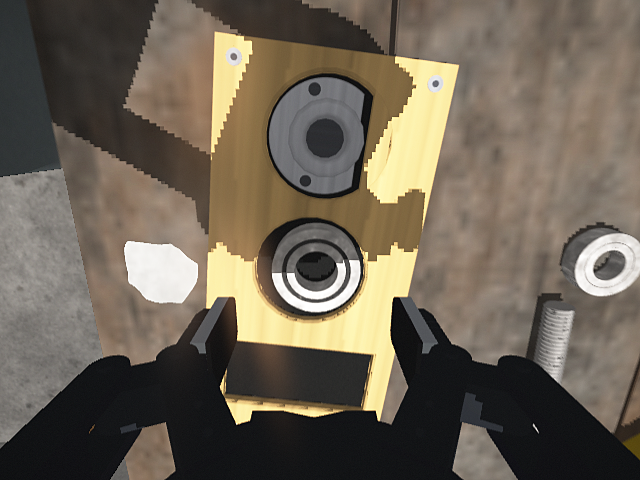

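Call:
carry_out(increments=[[[0,0,0],[1,0,0.3],0.7],[[0,0,0],[1,0,0],0.7],[[0,0,0],[1,0,0],0.7],[[0,0,0],[1,0,0],0.7],[[0,0,0],[1,0,0],0.7],[[0,0,0],[1,0,0],0.7],[[0,0,0],[1,0,0],0.7],[[0,0,0],[1,0,0],0.7]])

```text
t: 16.6
tool_pos: [0.6342, -0.1496, 0.262]
tool_rot: [-0.006, 1.552, -0.009]
contact_force: [-0.4, -0.7, 0.8]
opening: 0.0596
```

Call:
carry_out(increments=[[[0,0,0],[0.8,0,0],0.7],[[0,0,0],[0,0,0],0.7]])

```text
t: 16.8
tool_pos: [0.6528, -0.1497, 0.2632]
tool_rot: [-0.008, 1.549, -0.009]
contact_force: [0.1, -0.8, -0.2]
opening: 0.0599
```

```bash
python3 - <<'E'
from h import *
o,M,im,d,c,ob=snap('w13',.65,-.15,.013); circle(ob,.65,-.15,.06,.00025,.021)
st()
E
```

```text
t 16.8 tcp [ 0.6528 -0.1497  0.2632] fing [ 0.022 -0.011 -1.   ] jaw yaw -0.001 jaw z 0.022 open 0.0599 q [-0.34  0.27  1.62 -0.    1.23 -0.33] F [ 0.1 -0.8 -0.2]
ortho: x=0.7100-row*0.00025, y=-0.0720-col*0.00025
circle x,y,r [ 0.6526 -0.1506  0.0209]
t 16.85 tcp [ 0.652  -0.1497  0.263 ] fing [ 0.021 -0.01  -1.   ] jaw yaw -0.001 jaw z 0.021 open 0.0598 q [-0.34  0.27  1.62 -0.    1.23 -0.33] F [0.3 0.1 0. ]
```

View pics/w13_o.png

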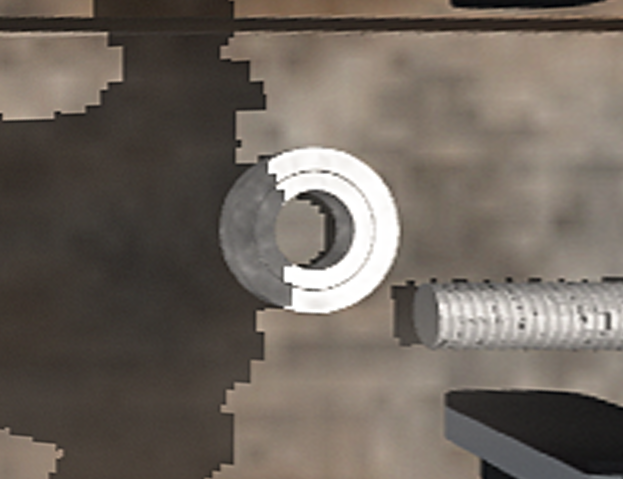

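Call:
carry_out(increments=[[[0.1,0.2,0],[0.03,-0.05,-1],0.7],[[0,0,0],[0,0,-1],0.7],[[0,0,0],[0,0,-1],0.7],[[0,0,0],[0,0,-0.8],0.7],[[0,0,0],[0,0,-0.2],0.7]])

```text
t: 17.35
tool_pos: [0.6487, -0.1508, 0.1769]
tool_rot: [0.003, 1.576, -0.0]
contact_force: [0.2, -0.8, -0.4]
opening: 0.0601
```

```bash
python3 - <<'E'
from h import *
o,M=st();plan(o,[.6525,-.1508,.177],0)
E
```

```text
t 17.35 tcp [ 0.6487 -0.1508  0.1769] fing [-0.005  0.002 -1.   ] jaw yaw -0.002 jaw z -0.005 open 0.0601 q [-0.34  0.37  1.65 -0.    1.13 -0.34] F [ 0.2 -0.8 -0.4]
shift units [ 0.19 -0.    0.  ] turn units [-0.02 -0.05  0.02]
```

Call:
carry_out(increments=[[[0,-0.05,0],[0.18,0,0],0.6],[[0,0,0],[0,0,0],0.2],[[0,0,0],[0,0,0],0.2],[[0,0,0],[0,0,0],0.2],[[0,0,0],[0,0,0],0.2],[[0,0,0],[0,0,0],0.2]])

```text
t: 17.95
tool_pos: [0.6528, -0.151, 0.1784]
tool_rot: [0.003, 1.569, -0.001]
contact_force: [-0.4, -0.5, -1.0]
opening: 0.0393
```

```bash
python3 - <<'E'
from h import *
o,M=st();im,d=get_image('wrist');cv2.imwrite('pics/w14.png',im); plan(o,[.4523,.2385,.255],0)
E
```

```text
t 17.95 tcp [ 0.6528 -0.151   0.1784] fing [ 0.002  0.001 -1.   ] jaw yaw -0.002 jaw z 0.002 open 0.0393 q [-0.34  0.38  1.64  0.    1.12 -0.34] F [-0.4 -0.5 -1. ]
shift units [-10.02  19.48   3.83] turn units [-0.01  0.02  0.02]
```

View pics/w14.png

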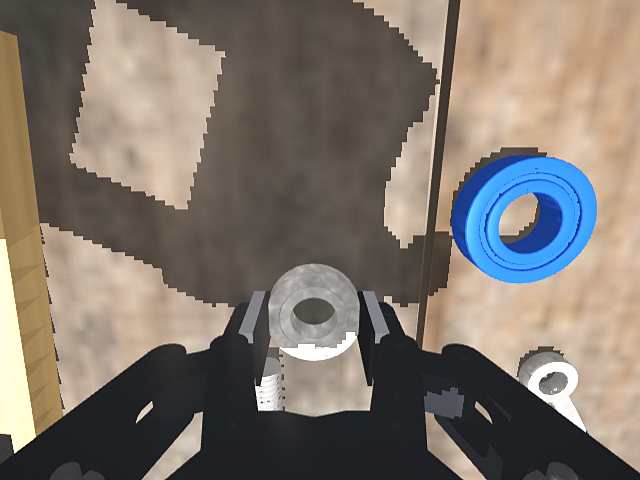

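Call:
carry_out(increments=[[[0,0,0],[0,0,0.6],0.2],[[0,0,0],[0,0,1],0.2],[[0,0,0],[-0.2,0.5,1],0.2],[[0,0,0],[-0.5,1,1],0.2],[[0,0,0],[-0.5,1,0],0.2],[[0,0,0],[-0.5,1,0],0.2],[[0,0,0],[-0.5,1,0],0.2],[[0,0,0],[-0.5,1,0],0.2]])

```text
t: 18.8
tool_pos: [0.5982, -0.0402, 0.2613]
tool_rot: [0.005, 1.561, -0.006]
contact_force: [0.7, 0.5, -0.7]
opening: 0.0393
```

Call:
carry_out(increments=[[[0,0,0],[-0.5,1,0],0.2],[[0,0,0],[-0.5,1,0],0.2],[[0,0,0],[-0.5,1,0],0.2],[[0,0,0],[-0.5,1,0],0.2],[[0,0,0],[-0.5,1,0],0.2],[[0,0,0],[-0.5,1,0],0.2],[[0,0,0],[-0.5,1,0],0.2],[[0,0,0],[-0.5,1,0],0.2]])

```text
t: 19.6
tool_pos: [0.515, 0.1261, 0.2708]
tool_rot: [0.005, 1.55, -0.006]
contact_force: [0.4, 0.2, -1.0]
opening: 0.0387
```

Call:
carry_out(increments=[[[0,0,0],[-0.5,1,0],0.2],[[0,0,0],[-0.5,1,0],0.2],[[0,0,0],[-0.5,1,0],0.2],[[0,0,0],[-0.5,1,0],0.2]])

```text
t: 20.0
tool_pos: [0.4732, 0.2094, 0.2755]
tool_rot: [0.006, 1.544, -0.005]
contact_force: [-1.0, -0.2, -1.2]
opening: 0.0392
```

```bash
python3 - <<'E'
from h import *
o,M=st(); plan(o,[.4523,.2385,.24],0)
E
```

```text
t 20.0 tcp [0.4732 0.2094 0.2755] fing [ 0.027  0.001 -1.   ] jaw yaw -0.008 jaw z 0.027 open 0.0392 q [ 0.27 -0.09  1.98 -0.01  1.23  0.28] F [-1.  -0.2 -1.2]
shift units [-1.04  1.45 -1.77] turn units [-0.01  0.27  0.08]
```

Call:
carry_out(increments=[[[0,0.27,0],[-0.4,0.7,-0.5],0.2],[[0,0,0],[-0.4,0.6,-0.6],0.2],[[0,0,0],[-0.2,0.1,-0.6],0.2],[[0,0,0],[0,0,0],0.2],[[0,0,0],[0,0,0],0.2]])

```text
t: 20.5
tool_pos: [0.4513, 0.2403, 0.243]
tool_rot: [0.005, 1.566, -0.002]
contact_force: [0.4, -0.7, -0.2]
opening: 0.0392
```

```bash
python3 - <<'E'
from h import *
o,M,im,d,c,ob=snap('w15',.4523,.2385,.018); o,M=st(); plan(o,[.4535,.2385,.1904],0)
E
```

```text
t 20.5 tcp [0.4513 0.2403 0.243 ] fing [ 0.004  0.002 -1.   ] jaw yaw -0.004 jaw z 0.004 open 0.0392 q [ 0.34 -0.06  2.01  0.    1.19  0.35] F [ 0.4 -0.7 -0.2]
ortho: x=0.5123-row*0.00025, y=0.3165-col*0.00025
t 20.55 tcp [0.4512 0.2402 0.2428] fing [ 0.004  0.002 -1.   ] jaw yaw -0.004 jaw z 0.004 open 0.039 q [ 0.34 -0.06  2.01  0.    1.19  0.35] F [ 0.3 -0.7 -0.8]
shift units [ 0.11 -0.08 -2.62] turn units [-0.02  0.04  0.04]
```

View pics/w15_o.png

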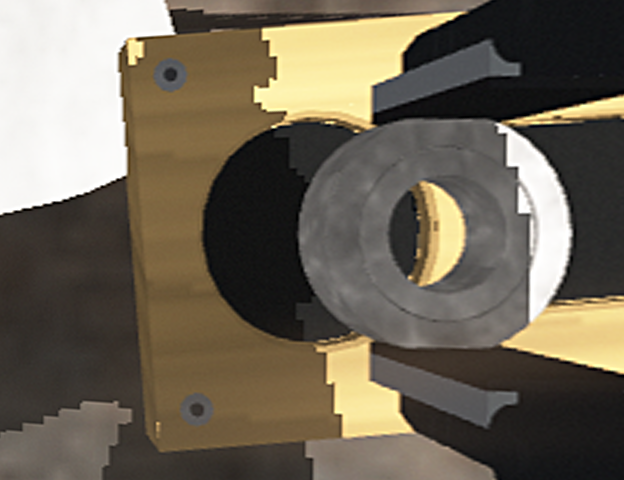

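Call:
carry_out(increments=[[[0,0,0],[0.11,-0.13,-0.8],0.2],[[0,0,0],[0,0,-1],0.2],[[0,0,0],[0,0,-0.5],0.2],[[0,0,0],[0,0,-0.2],0.2],[[0,0,0],[0,0,0],0.2]])

```text
t: 21.05
tool_pos: [0.4564, 0.2357, 0.1943]
tool_rot: [0.009, 1.561, -0.004]
contact_force: [-0.3, 0.4, -0.4]
opening: 0.0389
```

```bash
python3 - <<'E'
from h import *
o,M=st(); im,d=get_image('wrist');cv2.imwrite('pics/w16.png',im);plan(o,[.4535,.2375,.1904],0)
E
```

```text
t 21.05 tcp [0.4564 0.2357 0.1943] fing [ 0.01   0.003 -1.   ] jaw yaw -0.008 jaw z 0.01 open 0.0389 q [ 0.33  0.02  2.03 -0.    1.09  0.34] F [-0.3  0.4 -0.4]
shift units [-0.15  0.09 -0.19] turn units [-0.03  0.1   0.08]
```

View pics/w16.png

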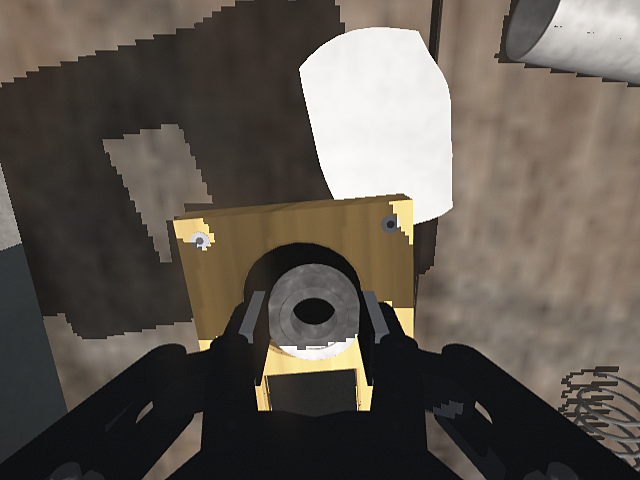

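Call:
carry_out(increments=[[[0,0.1,0],[-0.1,0.12,-0.1],0.2],[[0,0,0],[0,0,-0.15],0.2],[[0,0,0],[0,0,-0.1],0.2],[[0,0,0],[0,0,0],0.2]])

```text
t: 21.5
tool_pos: [0.4558, 0.2389, 0.1902]
tool_rot: [0.01, 1.566, -0.003]
contact_force: [0.5, 0.5, 0.2]
opening: 0.0393
```

```bash
python3 - <<'E'
from h import *
o,M=st(); im,d=get_image('wrist');cv2.imwrite('pics/w17.png',im);plan(o,[.4535,.2375,.1904],0)
E
```

```text
t 21.5 tcp [0.4558 0.2389 0.1902] fing [ 0.005  0.004 -1.   ] jaw yaw -0.008 jaw z 0.005 open 0.0393 q [0.34 0.03 2.02 0.   1.08 0.34] F [0.5 0.5 0.2]
shift units [-0.11 -0.07  0.01] turn units [-0.04  0.05  0.08]
```

View pics/w17.png

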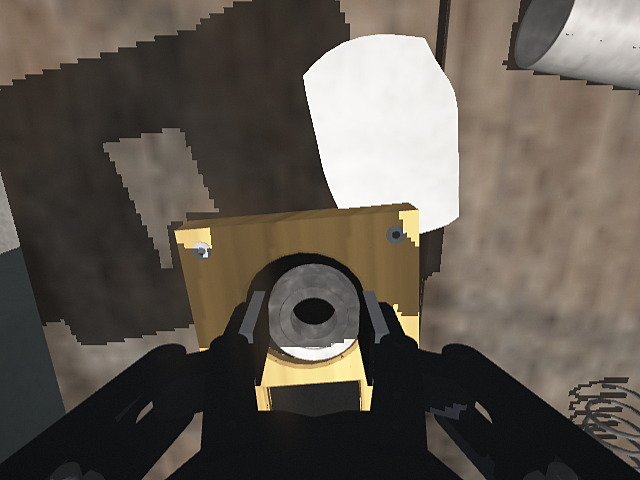

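Call:
carry_out(increments=[[[0,0,0],[-0.12,0,-0.05],0.2],[[0,0,0],[0,0,0],0.6],[[0,0,0],[0,0,0],0.7],[[0,0,0],[0,0,0],0.7],[[0,0,0],[0,0,0.7],0.7],[[0,0,0],[0,0,1],0.7],[[0,0,0],[0,0,1],0.7],[[0,0,0],[0,0,0.5],0.7]])

```text
t: 22.35
tool_pos: [0.4525, 0.2387, 0.256]
tool_rot: [0.009, 1.568, -0.003]
contact_force: [0.4, -0.5, -0.4]
opening: 0.0598
```

```bash
python3 - <<'E'
from h import *
o,M,im,d,c,ob=snap('w18',.4523,.2385,.018)
v,u=np.mgrid[:480,:640];P=deproj(c,u,v,d)
m=(np.hypot(P[...,0]-.4545,P[...,1]-.2375)<.02)&(P[...,2]>.02)&(P[...,2]<.05)
print(m.sum(),P[m].mean(0),np.linalg.lstsq(np.c_[P[m][:,:2],np.ones(m.sum())],P[m][:,2],rcond=None)[0], np.percentile(P[m][:,2],[5,50,95]))
o,M=st(); plan(o,[.619,.14,.26],0)
E
```

```text
t 22.35 tcp [0.4525 0.2387 0.256 ] fing [ 0.003  0.004 -1.   ] jaw yaw -0.008 jaw z 0.003 open 0.0598 q [ 0.34 -0.08  2.    0.    1.21  0.35] F [ 0.4 -0.5 -0.4]
ortho: x=0.5123-row*0.00025, y=0.3165-col*0.00025
2191 [0.45464895 0.2379348  0.02440439] [-0.00017198  0.00574819  0.02311489] [0.02322673 0.02445034 0.02553684]
t 22.4 tcp [0.453  0.2389 0.2574] fing [ 0.005  0.005 -1.   ] jaw yaw -0.008 jaw z 0.005 open 0.0597 q [ 0.34 -0.08  2.    0.    1.21  0.35] F [1.8 0.6 1.4]
shift units [ 8.3  -4.95  0.13] turn units [-0.05  0.05  0.08]
```

View pics/w18.png

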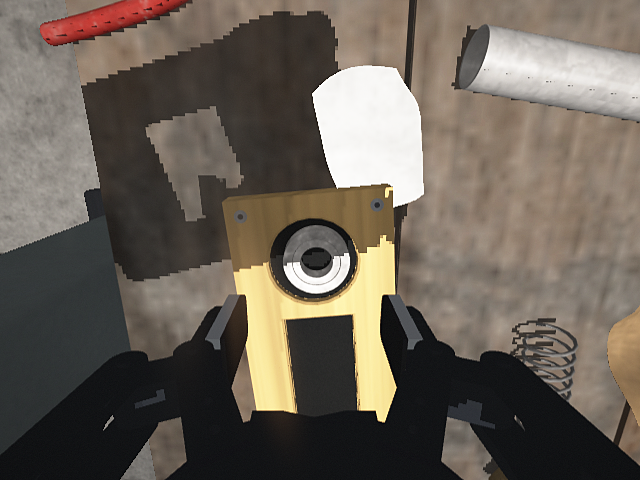

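Call:
carry_out(increments=[[[0,0,0],[1,-0.5,0],0.7],[[0,0,0],[1,-0.5,0],0.7],[[0,0,0],[1,-0.5,0],0.7],[[0,0,0],[1,-0.5,0],0.7],[[0,0,0],[1,-0.5,0],0.7],[[0,0,0],[1,-0.5,0],0.7],[[0,0,0],[1,-0.5,0],0.7],[[0,0,0],[1,-0.5,0],0.7]])

```text
t: 23.2
tool_pos: [0.6158, 0.1568, 0.2566]
tool_rot: [0.008, 1.568, 0.001]
contact_force: [0.1, 0.2, 0.2]
opening: 0.0599
```

Call:
carry_out(increments=[[[0,0,0],[0.3,-0.4,0],0.7],[[0,0.05,0],[0,0,0],0.7]])

```text
t: 23.4
tool_pos: [0.6234, 0.1471, 0.256]
tool_rot: [0.009, 1.574, -0.001]
contact_force: [-0.3, 0.0, -1.1]
opening: 0.0597
```

```bash
python3 - <<'E'
from h import *
o,M,im,d,c,ob=snap('w19',.62,.14,.016,.07); st()
E
```

```text
t 23.4 tcp [0.6234 0.1471 0.256 ] fing [-0.003  0.005 -1.   ] jaw yaw -0.006 jaw z -0.003 open 0.0597 q [0.11 0.22 1.69 0.01 1.24 0.12] F [-0.3  0.  -1.1]
ortho: x=0.6900-row*0.00025, y=0.2310-col*0.00025
t 23.45 tcp [0.6229 0.1476 0.2559] fing [-0.004  0.006 -1.   ] jaw yaw -0.006 jaw z -0.004 open 0.0597 q [0.12 0.22 1.69 0.01 1.24 0.12] F [ 0.  -0.4  0.5]
```

View pics/w19_o.png

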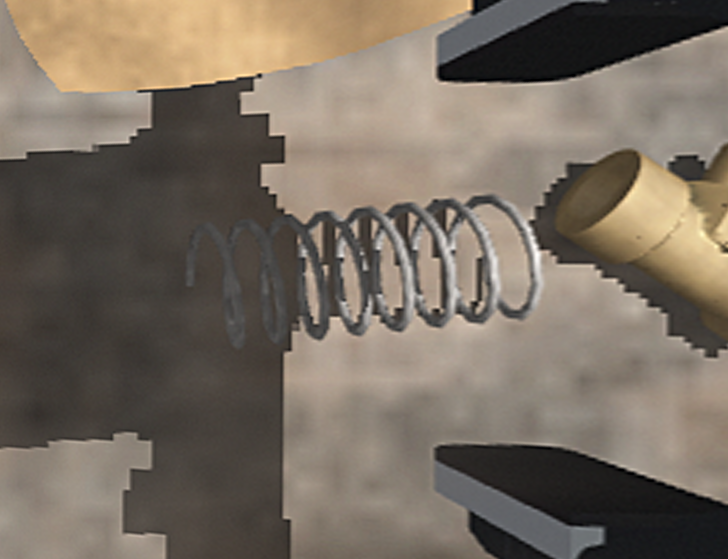

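View pics/w19.png

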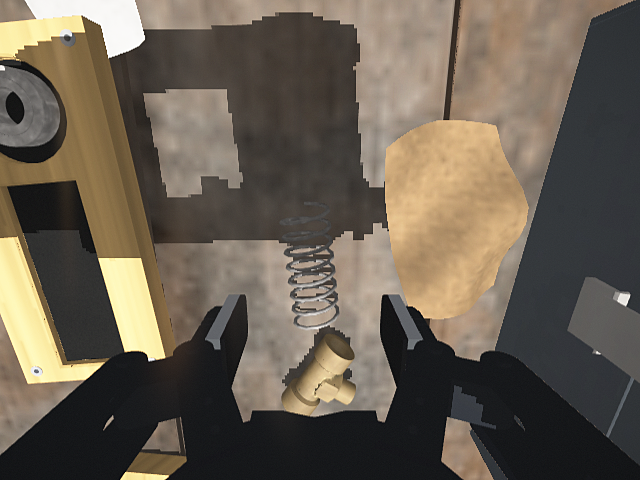

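Call:
carry_out(increments=[[[0,0,0.9],[-0.04,-0.33,-1],0.7],[[0,0,0],[0,0,-1],0.7],[[0,0,0],[0,0,-1],0.7],[[0,0,0],[0,0,-0.5],0.7],[[0,0,0],[0,0,-0.1],0.7]])

```text
t: 23.95
tool_pos: [0.6183, 0.1435, 0.1828]
tool_rot: [-0.066, 1.574, 0.077]
contact_force: [0.8, 0.6, -0.1]
opening: 0.06
```

```bash
python3 - <<'E'
from h import *
o,M=st(); plan(o,[.622,.141,.180],.085)
E
```

```text
t 23.95 tcp [0.6183 0.1435 0.1828] fing [-0.005  0.007 -1.   ] jaw yaw 0.091 jaw z -0.004 open 0.06 q [0.11 0.3  1.73 0.01 1.12 0.02] F [ 0.8  0.6 -0.1]
shift units [ 0.19 -0.12 -0.14] turn units [-0.07 -0.05 -0.06]
```

Call:
carry_out(increments=[[[-0.07,-0.05,0],[0.19,-0.12,-0.14],0.6],[[0,0,0],[0,0,0],0.1],[[0,0,0],[0,0,0],0.1],[[0,0,0],[0,0,0],0.1],[[0,0,0],[0,0,0],0.1],[[0,0,0],[0,0,0],0.1],[[0,0,0],[0,0,0],0.1]], squeeze=40)

```text
t: 24.65
tool_pos: [0.6233, 0.1417, 0.1836]
tool_rot: [-0.072, 1.564, 0.072]
contact_force: [0.8, 0.1, -0.8]
opening: 0.0295
```

```bash
python3 - <<'E'
from h import *
o,M=st(); im,d=get_image('wrist');cv2.imwrite('pics/w20.png',im);plan(o,[.4547,-.229,.25],np.pi/2-.12)
E
```

```text
t 24.65 tcp [0.6233 0.1417 0.1836] fing [ 0.006 -0.    -1.   ] jaw yaw 0.092 jaw z 0.006 open 0.0295 q [ 0.11  0.31  1.72 -0.    1.11  0.02] F [ 0.8  0.1 -0.8]
shift units [ -8.43 -18.54   3.32] turn units [-0.04  0.05 13.59]
```

View pics/w20.png

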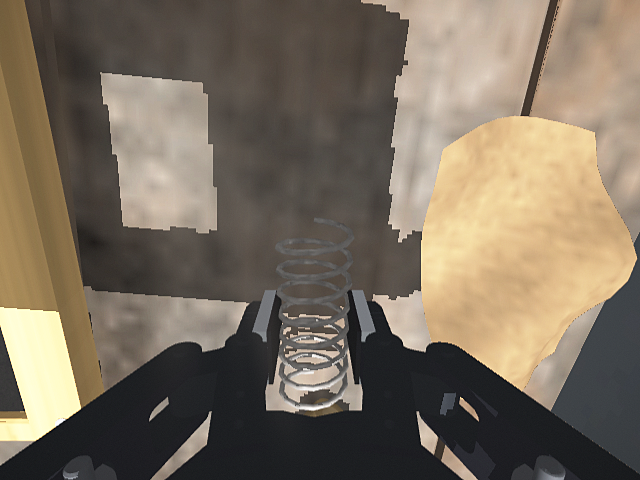

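Call:
carry_out(increments=[[[0,0,0],[0,0,0.6],0.1],[[0,0,0],[0,0,1],0.1],[[0,0,0],[0,0,1],0.1],[[0,0,0.5],[-0.2,-0.5,0.8],0.1],[[0,0,0.8],[-0.4,-1,0],0.1],[[0,0,0.8],[-0.4,-1,0],0.1],[[0,0,0.8],[-0.4,-1,0],0.1],[[0,0,0.8],[-0.4,-1,0],0.1]])

```text
t: 25.5
tool_pos: [0.5869, 0.0513, 0.2614]
tool_rot: [-0.377, 1.526, 0.375]
contact_force: [0.2, -0.3, 0.1]
opening: 0.03
```

Call:
carry_out(increments=[[[0,0,0.8],[-0.5,-1,0],0.1],[[0,0,0.8],[-0.5,-1,0],0.1],[[0,0,0.8],[-0.5,-1,0],0.1],[[0,0,0.8],[-0.5,-1,0],0.1],[[0,0,0.8],[-0.5,-1,0],0.1],[[0,0,0.8],[-0.5,-1,0],0.1],[[0,0,0.8],[-0.5,-1,0],0.1],[[0,0,0.8],[-0.5,-1,0],0.1]])

```text
t: 26.3
tool_pos: [0.5041, -0.115, 0.2703]
tool_rot: [-0.892, 1.359, 0.889]
contact_force: [0.3, -0.4, -0.2]
opening: 0.03
```

Call:
carry_out(increments=[[[0,0,0.8],[-0.5,-1,0],0.1],[[0,0,0.8],[-0.5,-1,0],0.1],[[0,0,0.8],[-0.5,-1,0],0.1],[[0,0,0.8],[-0.5,-1,0],0.1],[[0,0,0.5],[-0.4,-1,0],0.1]])

```text
t: 26.8
tool_pos: [0.4537, -0.2191, 0.2756]
tool_rot: [-1.182, 1.202, 1.176]
contact_force: [0.8, 0.2, -1.1]
opening: 0.03
```

```bash
python3 - <<'E'
from h import *
o,M=st(); plan(o,[.4547,-.229,.24],np.pi/2-.12)
E
```

```text
t 26.8 tcp [ 0.4537 -0.2191  0.2756] fing [ 0.019  0.013 -1.   ] jaw yaw 1.536 jaw z 0.014 open 0.03 q [-0.6  -0.13  2.01  0.02  1.25 -2.15] F [ 0.8  0.2 -1.1]
shift units [ 0.05 -0.5  -1.78] turn units [-0.12  0.2  -0.85]
```

Call:
carry_out(increments=[[[-0.12,0.2,-0.85],[0.05,-0.5,-0.5],0.1],[[0,0,0],[0,0,-0.7],0.1],[[0,0,0],[0,0,-0.4],0.1],[[0,0,0],[0,0,0],0.1],[[0,0,0],[0,0,0],0.1]])

```text
t: 27.3
tool_pos: [0.4541, -0.2306, 0.245]
tool_rot: [-1.122, 1.263, 1.117]
contact_force: [0.1, 0.2, -0.0]
opening: 0.03
```

```bash
python3 - <<'E'
from h import *
o,M,im,d,c,ob=snap('w21',.4547,-.229,.018,.08,.0003); o,M=st(); plan(o,[.4555,-.2295,.1956],np.pi/2-.12)
E
```

```text
t 27.3 tcp [ 0.4541 -0.2306  0.245 ] fing [ 0.003 -0.001 -1.   ] jaw yaw 1.45 jaw z -0.001 open 0.03 q [-0.62 -0.07  2.01  0.    1.19 -2.07] F [ 0.1  0.2 -0. ]
ortho: x=0.5347-row*0.0003, y=-0.1250-col*0.0003
t 27.35 tcp [ 0.454  -0.2305  0.245 ] fing [ 0.003 -0.001 -1.   ] jaw yaw 1.45 jaw z -0.001 open 0.0297 q [-0.62 -0.07  2.01  0.    1.19 -2.07] F [0.  0.5 0.3]
shift units [ 0.07  0.05 -2.47] turn units [0.01 0.03 0.01]
```

View pics/w21_o.png

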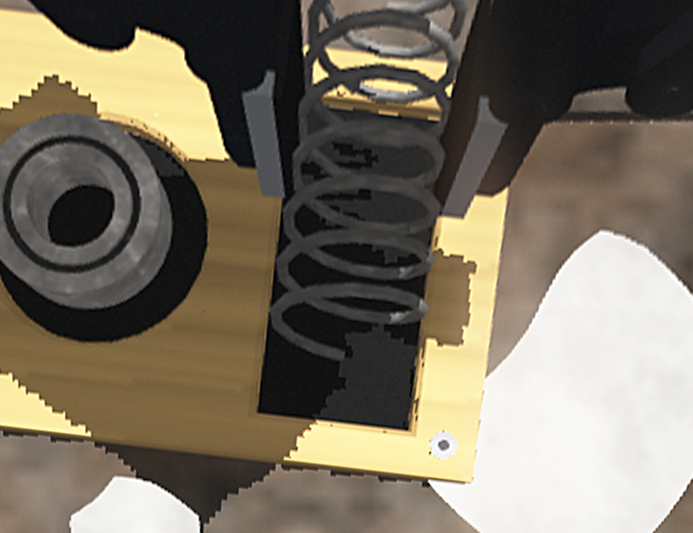

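View pics/w21.png

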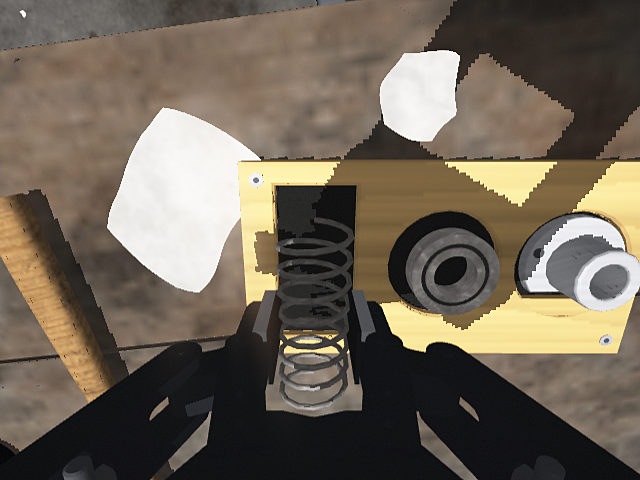

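Call:
carry_out(increments=[[[0,0,0],[0.07,0.03,-0.8],0.1],[[0,0,0],[0,0,-0.8],0.1],[[0,0,0],[0,0,-0.5],0.1],[[0,0,0],[0,0,-0.2],0.1],[[0,0,0],[0,0,0],0.1]])

```text
t: 27.85
tool_pos: [0.4571, -0.2287, 0.2001]
tool_rot: [-1.129, 1.259, 1.116]
contact_force: [-0.1, -0.2, -0.8]
opening: 0.0297
```

```bash
python3 - <<'E'
from h import *
o,M=st(); im,d=get_image('wrist');cv2.imwrite('pics/w22.png',im);plan(o,[.456,-.230,.1956],np.pi/2-.12)
E
```

```text
t 27.85 tcp [ 0.4571 -0.2287  0.2001] fing [ 0.007 -0.004 -1.   ] jaw yaw 1.455 jaw z -0.003 open 0.0297 q [-0.61  0.    2.03  0.    1.1  -2.07] F [-0.1 -0.2 -0.8]
shift units [-0.05 -0.06 -0.23] turn units [ 0.04  0.07 -0.04]
```

View pics/w22.png

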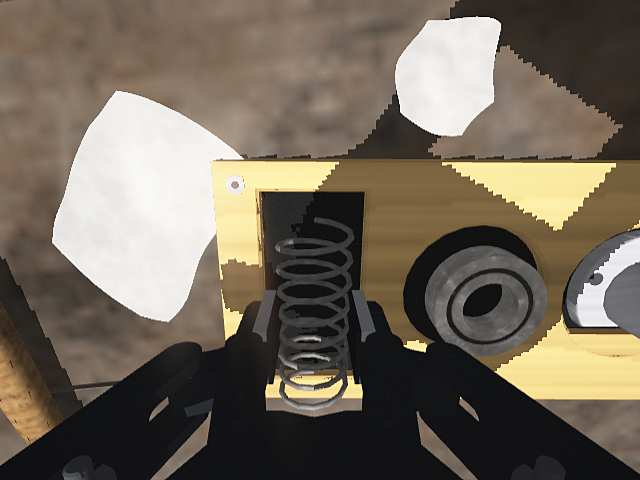

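```bash
python3 - <<'E'
from h import *
im=cv2.imread('pics/w22.png'); c=get_calibration('wrist'); o=get_obs()
a=-.12; ex=np.array([np.cos(a),np.sin(a),0]); ey=np.array([-np.sin(a),np.cos(a),0])
C=o['tool_pos']*[1,1,0]
for s in (-.041,.041):
    t=np.linspace(0,2*np.pi,60); P=C+s*ex+np.outer(.016*np.cos(t),ey)+np.outer(.016*np.sin(t)+.016+.0165,[0,0,1])
    cv2.polylines(im,[proj(c,P).astype(np.int32)],True,(0,0,255),1)
for C2,col in (([.4574,-.2314],(0,255,0)),([.4547,-.229],(255,0,0))):
    P=np.array([np.array([*C2,.018])+i*.049*ex+j*.024*ey for i,j in ((1,1),(1,-1),(-1,-1),(-1,1))])
    cv2.polylines(im,[proj(c,P).astype(np.int32)],True,col,1)
cv2.imwrite('pics/w22b.png',im)
E
```

```text
(no output)
```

View pics/w22b.png

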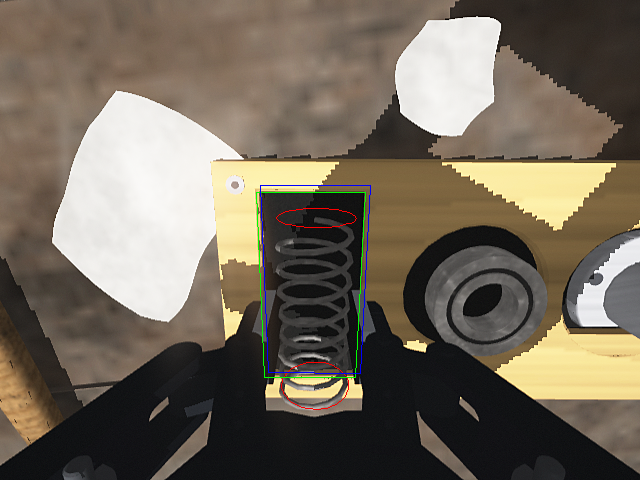

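Call:
carry_out(increments=[[[0.03,0.07,0],[0,-0.08,-0.1],0.1],[[0,0,0],[0,0,-0.12],0.1],[[0,0,0],[0,0,-0.05],0.1]])

```text
t: 28.2
tool_pos: [0.458, -0.2311, 0.1967]
tool_rot: [-1.127, 1.262, 1.12]
contact_force: [0.5, -0.0, -0.6]
opening: 0.0301
```

```bash
python3 - <<'E'
from h import *
o,M=st(); plan(o,[.4567,-.2305,.1956],np.pi/2-.12)
E
```

```text
t 28.2 tcp [ 0.458  -0.2311  0.1967] fing [ 0.003 -0.003 -1.   ] jaw yaw 1.455 jaw z -0.002 open 0.0301 q [-0.61  0.02  2.02 -0.    1.1  -2.07] F [ 0.5 -0.  -0.6]
shift units [-0.06  0.03 -0.06] turn units [ 0.03  0.03 -0.04]
```

Call:
carry_out(increments=[[[0,0,0],[-0.05,0,-0.06],0.1],[[0,0,0],[0,0,0],0.45],[[0,0,0],[0,0,0],0.55],[[0,0,0],[0,0,0],0.55],[[0,0,0],[0,0,0.5],0.55],[[0,0,0],[0,0,1],0.55],[[0,0,0],[0,0,1],0.55],[[0,0,0],[0,0,1],0.55]])

```text
t: 29.0
tool_pos: [0.4558, -0.2305, 0.2668]
tool_rot: [-1.122, 1.263, 1.124]
contact_force: [0.3, -0.5, -0.7]
opening: 0.0466
```

```bash
python3 - <<'E'
from h import *
o,M,im,d,c,ob=snap('w23',.4574,-.231,.028,.08,.0003)
o,M=st(); plan(o,[.625,-.235,.26],0)
E
```

```text
t 29.0 tcp [ 0.4558 -0.2305  0.2668] fing [-0.002  0.    -1.   ] jaw yaw 1.455 jaw z 0.0 open 0.0466 q [-0.61 -0.09  2.   -0.    1.24 -2.07] F [ 0.3 -0.5 -0.7]
ortho: x=0.5374-row*0.0003, y=-0.1270-col*0.0003
t 29.05 tcp [ 0.4572 -0.2313  0.2711] fing [ 0.004 -0.004 -1.   ] jaw yaw 1.455 jaw z -0.003 open 0.047 q [-0.61 -0.1   1.99 -0.    1.24 -2.07] F [ 1.7 -0.4  2.5]
shift units [ 8.39 -0.18 -0.56] turn units [ 6.000e-02  1.000e-02 -1.455e+01]
```

View pics/w23.png

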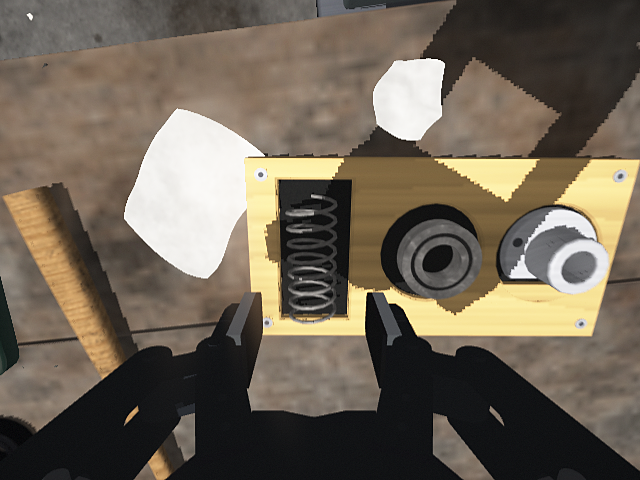

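Call:
carry_out(increments=[[[0,0,-1],[0.6,0,0],0.55],[[0,0,-1],[0.6,0,0],0.55],[[0,0,-1],[0.6,0,0],0.55],[[0,0,-1],[0.6,0,0],0.55],[[0,0,-1],[0.6,0,0],0.55],[[0,0,-1],[0.6,0,0],0.55],[[0,0,-1],[0.6,0,0],0.55],[[0,0,-1],[0.6,0,0],0.55]])

```text
t: 29.85
tool_pos: [0.5567, -0.2318, 0.2759]
tool_rot: [-0.498, 1.516, 0.475]
contact_force: [0.7, -0.2, -0.2]
opening: 0.0472
```

Call:
carry_out(increments=[[[0,0,-1],[0.6,0,0],0.55],[[0,0,-1],[0.6,0,0],0.55],[[0,0,-1],[0.6,0,0],0.55],[[0,0,-1],[0.6,0,0],0.55],[[0,0,-1],[0.6,0,0],0.55],[[0,0,-1],[0.4,0,-0.3],0.55],[[0,0,-0.5],[0,0,0],0.55]])

```text
t: 30.55
tool_pos: [0.6289, -0.2316, 0.2701]
tool_rot: [0.033, 1.573, -0.057]
contact_force: [-0.7, 0.5, -0.1]
opening: 0.0472
```

```bash
python3 - <<'E'
from h import *
o,M,im,d,c,ob=snap('w24',.627,-.235,.0135,.07,.00028); st()
E
```

```text
t 30.55 tcp [ 0.6289 -0.2316  0.2701] fing [-0.003 -0.015 -1.   ] jaw yaw -0.057 jaw z -0.003 open 0.0472 q [-0.46  0.27  1.61 -0.02  1.26 -0.4 ] F [-0.7  0.5 -0.1]
ortho: x=0.6970-row*0.00028, y=-0.1440-col*0.00028
t 30.6 tcp [ 0.6289 -0.2317  0.2707] fing [-0.003 -0.015 -1.   ] jaw yaw -0.058 jaw z -0.002 open 0.047 q [-0.46  0.27  1.61 -0.02  1.26 -0.4 ] F [0.2 0.5 0.8]
```

View pics/w24_o.png

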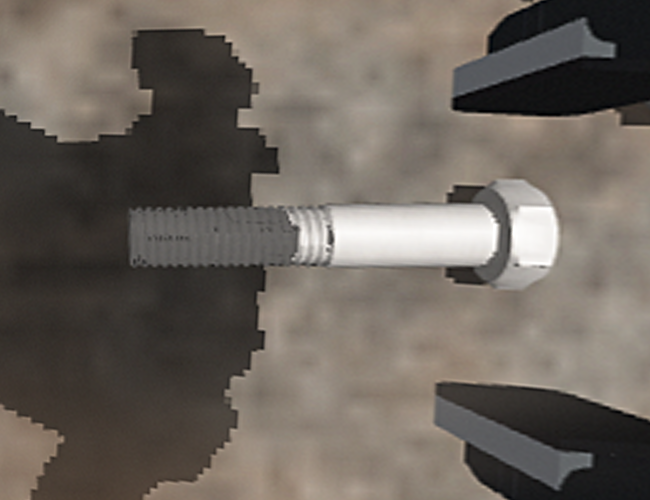

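View pics/w24.png

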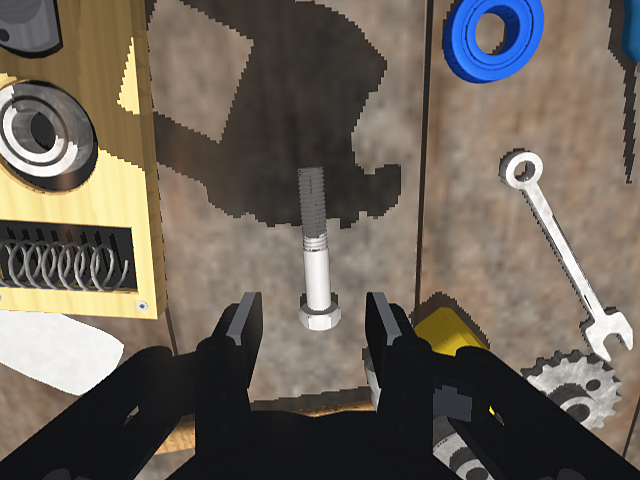

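Call:
carry_out(increments=[[[0.15,0,0.55],[0.08,-0.41,-1],0.55],[[0,0,0],[0,0,-1],0.55],[[0,0,0],[0,0,-1],0.55],[[0,0,0],[0,0,-1],0.55],[[0,0,0],[0,0,-0.3],0.55]])

```text
t: 31.1
tool_pos: [0.6315, -0.2406, 0.1855]
tool_rot: [-0.006, 1.567, 0.001]
contact_force: [-0.3, 0.2, -0.5]
opening: 0.0472
```

```bash
python3 - <<'E'
from h import *
o,M=st(); plan(o,[.6306,-.240,.181],-.003)
E
```

```text
t 31.1 tcp [ 0.6315 -0.2406  0.1855] fing [ 0.004 -0.003 -1.   ] jaw yaw 0.005 jaw z 0.004 open 0.0472 q [-0.47  0.38  1.62 -0.    1.13 -0.48] F [-0.3  0.2 -0.5]
shift units [-0.04  0.03 -0.23] turn units [ 0.03  0.04 -0.08]
```

Call:
carry_out(increments=[[[0,0,0],[-0.03,0,-0.25],0.5],[[0,0,0],[0,0,0],0],[[0,0,0],[0,0,0],0],[[0,0,0],[0,0,0],0],[[0,0,0],[0,0,0],0],[[0,0,0],[0,0,0],0],[[0,0,0],[0,0,0],0]], squeeze=90)

```text
t: 31.8
tool_pos: [0.631, -0.2406, 0.1819]
tool_rot: [-0.008, 1.565, 0.002]
contact_force: [-0.1, -1.0, -2.4]
opening: 0.022
```

```bash
python3 - <<'E'
from h import *
o,M=st(); im,d=get_image('wrist');cv2.imwrite('pics/w25.png',im)
plan(o,[.461,.132,.26],.0756)
E
```

```text
t 31.8 tcp [ 0.631  -0.2406  0.1819] fing [ 0.005 -0.004 -1.   ] jaw yaw 0.006 jaw z 0.005 open 0.022 q [-0.47  0.38  1.63 -0.    1.13 -0.48] F [-0.1 -1.  -2.4]
shift units [-8.5  18.63  3.9 ] turn units [0.04 0.05 0.69]
```

View pics/w25.png

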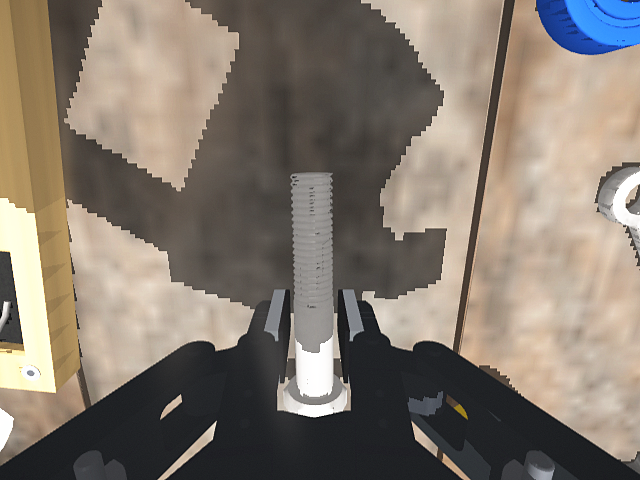

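Not fully shut yet (22 mm); wait for contact.

Call:
carry_out(increments=[[[0,0,0],[0,0,-0.05],0],[[0,0,0],[0,0,0],0],[[0,0,0],[0,0,0],0]])

```text
t: 32.15
tool_pos: [0.631, -0.2406, 0.1808]
tool_rot: [-0.008, 1.565, 0.002]
contact_force: [0.1, -0.9, -1.5]
opening: 0.0217
```

Call:
carry_out(increments=[[[0,0,0],[0,0,0.4],0],[[0,0,0],[0,0,1],0],[[0,0,0],[0,0,1],0]])

```text
t: 32.45
tool_pos: [0.6292, -0.2398, 0.2263]
tool_rot: [-0.005, 1.573, 0.005]
contact_force: [0.9, -0.3, -2.3]
opening: 0.0216
```

```bash
python3 - <<'E'
from h import *
o,M=st(); im,d=get_image('wrist');cv2.imwrite('pics/w26.png',im)
plan(o,[.461,.132,.26],.0756)
E
```

```text
t 32.45 tcp [ 0.6292 -0.2398  0.2263] fing [-0.002  0.    -1.   ] jaw yaw 0.006 jaw z -0.002 open 0.0216 q [-0.47  0.32  1.62 -0.    1.2  -0.48] F [ 0.9 -0.3 -2.3]
shift units [-8.41 18.59  1.69] turn units [-0.   -0.02  0.69]
```

View pics/w26.png

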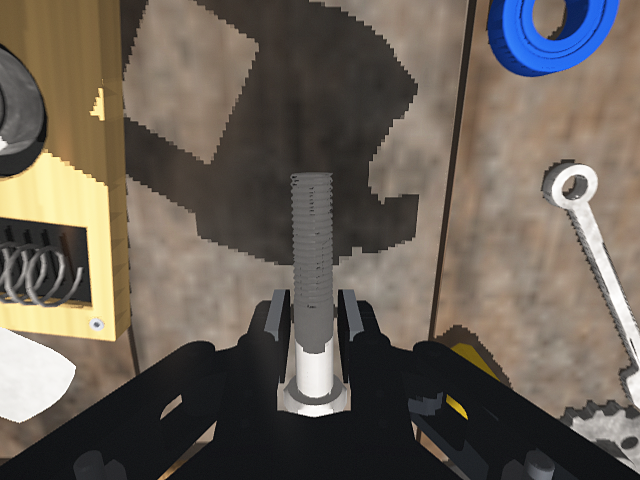

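Call:
carry_out(increments=[[[0,0,0],[0,0.3,0.8],0],[[0,0,0],[-0.3,0.8,0.7],0],[[0,0,0],[-0.5,1,0],0],[[0,0,0],[-0.5,1,0],0],[[0,0,0],[-0.5,1,0],0],[[0,0,0],[-0.5,1,0],0],[[0,0,0],[-0.5,1,0],0],[[0,0,0],[-0.5,1,0],0]])

```text
t: 33.3
tool_pos: [0.5633, -0.0938, 0.2698]
tool_rot: [-0.007, 1.559, -0.002]
contact_force: [-0.4, 0.1, -2.5]
opening: 0.0221
```

Call:
carry_out(increments=[[[0,0,0.1],[-0.5,1,0],0],[[0,0,0.1],[-0.5,1,0],0],[[0,0,0.1],[-0.5,1,0],0],[[0,0,0.1],[-0.5,1,0],0],[[0,0,0.1],[-0.5,1,0],0],[[0,0,0.1],[-0.5,1,0],0],[[0,0,0.1],[-0.5,1,0],0],[[0,0,0],[-0.5,1,0],0]])

```text
t: 34.1
tool_pos: [0.478, 0.0754, 0.2746]
tool_rot: [-0.063, 1.554, 0.058]
contact_force: [0.5, 0.2, -3.0]
opening: 0.0217
```

Call:
carry_out(increments=[[[0,0,0],[-0.3,1,0],0],[[0,0,0],[-0.2,1,0],0]])

```text
t: 34.3
tool_pos: [0.4662, 0.1176, 0.2757]
tool_rot: [-0.063, 1.553, 0.058]
contact_force: [0.6, 0.8, -2.7]
opening: 0.0219
```

```bash
python3 - <<'E'
from h import *
o,M=st(); plan(o,[.461,.132,.24],.0756)
E
```

```text
t 34.3 tcp [0.4662 0.1176 0.2757] fing [ 0.017 -0.002 -1.   ] jaw yaw 0.077 jaw z 0.017 open 0.0219 q [ 0.09 -0.19  2.06 -0.    1.25  0.02] F [ 0.6  0.8 -2.7]
shift units [-0.26  0.72 -1.78] turn units [ 0.02  0.17 -0.02]
```

Call:
carry_out(increments=[[[0,0.17,0],[-0.26,0.5,-0.5],0],[[0,0,0],[0,0,-0.6],0],[[0,0,0],[0,0,-0.4],0],[[0,0,0],[0,0,0],0],[[0,0,0],[0,0,0],0]])

```text
t: 34.8
tool_pos: [0.4594, 0.1288, 0.2431]
tool_rot: [-0.065, 1.572, 0.061]
contact_force: [-0.1, 0.0, -2.1]
opening: 0.0217
```

```bash
cat > ov.py <<'E'
from h import *
import sys
o,M,im,d,c,ob=snap(sys.argv[1],.461,.134,.018,.09,.0003)
a=.0756; ex=np.array([np.cos(a),np.sin(a),0]); ey=np.array([-np.sin(a),np.cos(a),0])
for C2,col in (([.4601,.1348],(255,0,0)),([.4621,.1335],(0,255,0))):
    P=np.array([np.array([*C2,.018])+i*.0235*ex+j*.064*ey for i,j in ((1,1),(1,-1),(-1,-1),(-1,1))])
    cv2.polylines(im,[proj(c,P).astype(np.int32)],True,col,1)
# bolt centre estimate: 3 mm ahead of TCP
jaw=M[:,2]; by=np.cross([0,0,1],jaw); C=o['tool_pos']+.003*by; z=o['tool_pos'][2]-.181+.0135
for s in (-.056,.056):
    t=np.linspace(0,2*np.pi,60); P=C*[1,1,0]+s*by+np.outer(.009*np.cos(t),jaw)+np.outer(.009*np.sin(t)+z,[0,0,1])
    cv2.polylines(im,[proj(c,P).astype(np.int32)],True,(0,0,255),1)
cv2.imwrite(f'pics/{sys.argv[1]}.png',im)
o,M=st(); plan(o,[.461,.1312,.1936],.0756)
E
python3 ov.py w27
```

```text
t 34.8 tcp [0.4594 0.1288 0.2431] fing [-0.002 -0.003 -1.   ] jaw yaw 0.08 jaw z -0.002 open 0.0217 q [ 0.12 -0.15  2.09 -0.    1.2   0.04] F [-0.1  0.  -2.1]
ortho: x=0.5510-row*0.0003, y=0.2510-col*0.0003
t 34.85 tcp [0.4593 0.1287 0.2431] fing [-0.002 -0.003 -1.   ] jaw yaw 0.08 jaw z -0.002 open 0.0218 q [ 0.12 -0.15  2.09 -0.    1.2   0.04] F [-0.3 -0.3 -2.6]
shift units [ 0.08  0.12 -2.47] turn units [ 0.03 -0.02 -0.04]
```

View pics/w27.png

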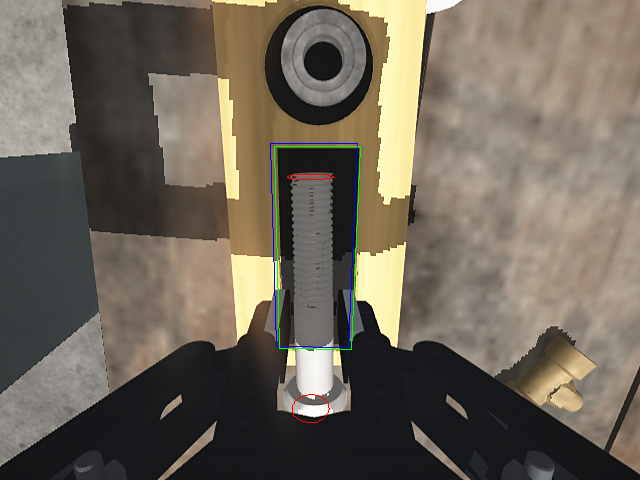

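Call:
carry_out(increments=[[[0,0,0],[0.08,0.11,-0.8],0],[[0,0,0],[0,0,-0.8],0],[[0,0,0],[0,0,-0.5],0],[[0,0,0],[0,0,-0.2],0],[[0,0,0],[0,0,0],0]])

```text
t: 35.35
tool_pos: [0.4632, 0.1291, 0.1978]
tool_rot: [-0.062, 1.567, 0.058]
contact_force: [0.0, -0.5, -2.2]
opening: 0.0217
```

```bash
python3 ov.py w28
```

```text
t 35.35 tcp [0.4632 0.1291 0.1978] fing [ 0.003 -0.003 -1.   ] jaw yaw 0.076 jaw z 0.002 open 0.0217 q [ 0.12 -0.06  2.1  -0.    1.1   0.04] F [ 0.  -0.5 -2.2]
ortho: x=0.5510-row*0.0003, y=0.2510-col*0.0003
t 35.4 tcp [0.4633 0.1292 0.1982] fing [ 0.003 -0.003 -1.   ] jaw yaw 0.076 jaw z 0.003 open 0.0218 q [ 0.12 -0.06  2.1  -0.    1.1   0.04] F [ 0.1 -1.2 -2.8]
shift units [-0.12  0.1  -0.23] turn units [ 0.03  0.03 -0.01]
```

View pics/w28.png

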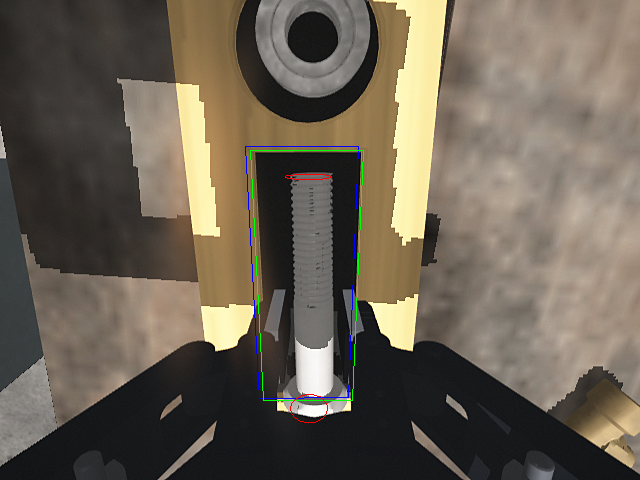

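Call:
carry_out(increments=[[[0,0,0],[-0.08,0.12,-0.1],0],[[0,0,0],[0,0,-0.15],0],[[0,0,0],[0,0,-0.05],0],[[0,0,0],[0,0,0],0]])

```text
t: 35.8
tool_pos: [0.4626, 0.1319, 0.1939]
tool_rot: [-0.062, 1.563, 0.058]
contact_force: [-0.0, 0.4, -2.3]
opening: 0.022
```

```bash
python3 ov.py w29
```

```text
t 35.8 tcp [0.4626 0.1319 0.1939] fing [ 0.007 -0.002 -1.   ] jaw yaw 0.076 jaw z 0.007 open 0.022 q [ 0.12 -0.06  2.1  -0.    1.09  0.05] F [-0.   0.4 -2.3]
ortho: x=0.5510-row*0.0003, y=0.2510-col*0.0003
t 35.85 tcp [0.4626 0.1319 0.1939] fing [ 0.007 -0.002 -1.   ] jaw yaw 0.076 jaw z 0.007 open 0.0217 q [ 0.12 -0.06  2.1  -0.    1.09  0.05] F [ 0.9 -0.7 -2.7]
shift units [-0.08 -0.03 -0.01] turn units [ 0.02  0.07 -0.01]
```

View pics/w29.png

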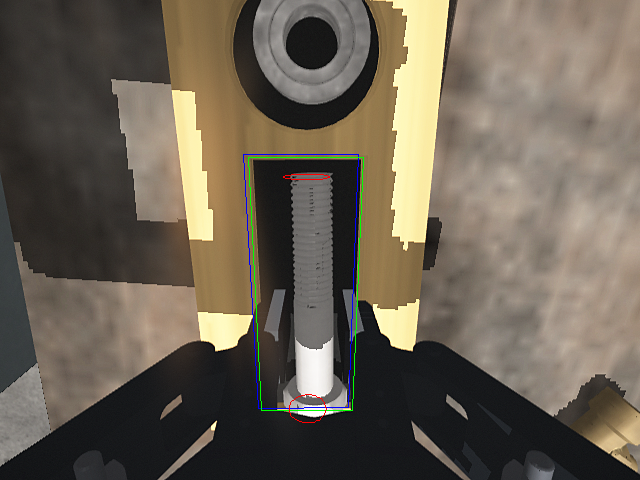

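Call:
carry_out(increments=[[[0,0.05,0],[-0.05,0,-0.05],0],[[0,0,0],[0,0,0],0.4],[[0,0,0],[0,0,0],0.6],[[0,0,0],[0,0,0],0.6],[[0,0,0],[0,0,0.5],0.6],[[0,0,0],[0,0,1],0.6],[[0,0,0],[0,0,1],0.6],[[0,0,0],[0,0,1],0.6]])

```text
t: 36.65
tool_pos: [0.4615, 0.1319, 0.2662]
tool_rot: [-0.062, 1.57, 0.058]
contact_force: [0.1, 0.0, 0.5]
opening: 0.0512
```

```bash
python3 - <<'E'
from h import *
o,M,im,d,c,ob=snap('w30',.461,.134,.018,.09,.0003)
E
```

```text
t 36.65 tcp [0.4615 0.1319 0.2662] fing [ 0.    -0.003 -1.   ] jaw yaw 0.076 jaw z 0.0 open 0.0512 q [ 0.12 -0.17  2.07 -0.    1.25  0.05] F [0.1 0.  0.5]
ortho: x=0.5510-row*0.0003, y=0.2510-col*0.0003
```

View pics/w30.png

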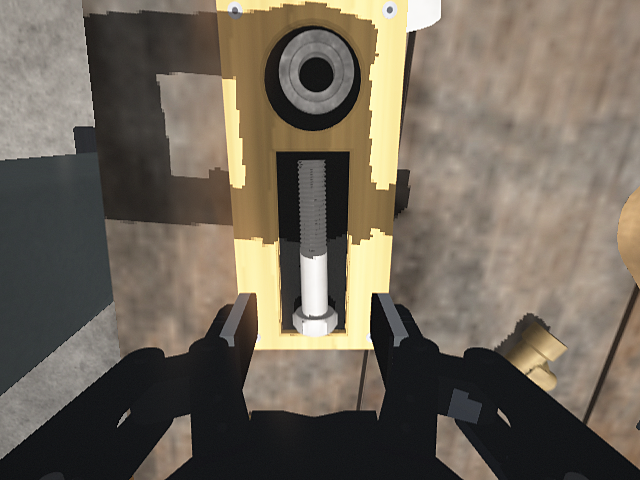

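Call:
carry_out(increments=[[[0,0,0],[0,0.3,1],0.6],[[0,0,0],[0,0.8,1],0.6],[[0,0,0],[-0.3,1,1],0.6],[[0,0,0],[-0.5,1,1],0.6],[[0,0,0],[-0.5,1,0.5],0.6],[[0,0,0],[-0.5,1,0],0.6],[[0,0,0],[-0.5,1,0],0.6],[[0,0,0],[0,0,0],0.6]])

```text
t: 37.5
tool_pos: [0.4158, 0.2578, 0.3706]
tool_rot: [-0.056, 1.55, 0.059]
contact_force: [-0.2, -0.2, 0.1]
opening: 0.0513
```

```bash
python3 - <<'E'
from h import *
st()
for n in ('top','scene'):
    im,d,c,P=cloud(n); cv2.imwrite(f'pics/{n}9.png',im)
    cv2.imwrite(f'pics/{n}9o.png',ortho(im,c,.37,.69,-.3,.3,.018,.0008))
    for nm,(x,y),r in (('hous',(.4745,-.0745),.012),('bl',(.466,-.1505),.022),('lit',(.454,.2375),.017),('spring',(.4565,-.2305),.012),('bolt',(.461,.134),.006),('head',(.4648,.083),.006)):
        m=(np.hypot(P[...,0]-x,P[...,1]-y)<r)&(d>0); print(n,nm,m.sum(),np.round(np.percentile(P[m][:,2],[5,50,95]),4) if m.any() else '')
E
```

```text
t 37.5 tcp [0.4158 0.2578 0.3706] fing [ 0.02   0.003 -1.   ] jaw yaw 0.073 jaw z 0.02 open 0.0513 q [ 0.4  -0.26  1.96 -0.01  1.42  0.33] F [-0.2 -0.2  0.1]
top hous 72 [0.0159 0.0236 0.0486]
top bl 235 [0.0091 0.0243 0.0301]
top lit 426 [0.0108 0.3121 0.5133]
top spring 70 [0.0072 0.0129 0.0435]
top bolt 20 [0.0283 0.0309 0.0368]
top head 25 [0.01   0.0215 0.0425]
scene hous 89 [-0.4938  0.0407  0.0484]
scene bl 425 [-0.5369  0.0222  0.029 ]
scene lit 544 [-0.5667  0.2427  0.3829]
scene spring 158 [-0.5726  0.0119  0.0435]
scene bolt 19 [0.0112 0.0319 0.0334]
scene head 49 [0.0167 0.0322 0.0407]
```

View pics/top9o.png

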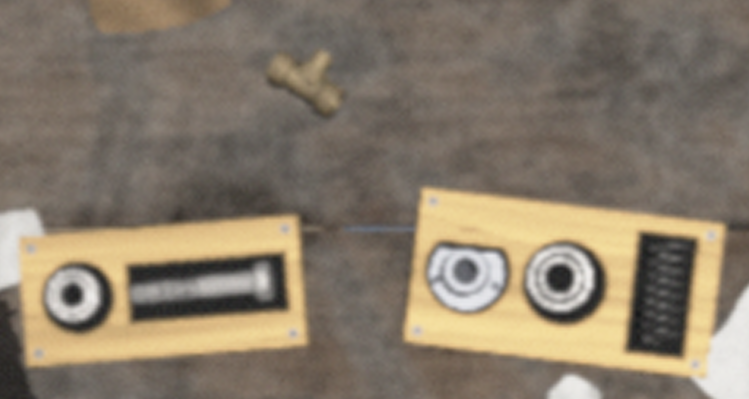

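View pics/scene9.png

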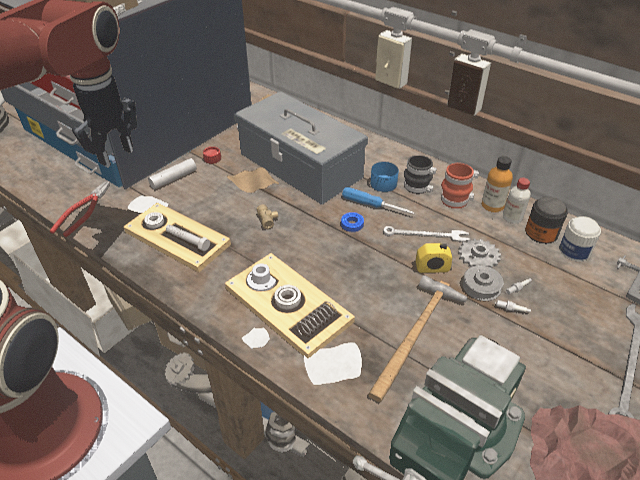

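```bash
python3 -c "
from station import *
print(finish_job())"
```

```text
the job is handed in; nothing more can be done
None
```

Both kits are made up, and I handed the job in at about 37.6 s of the 102 s. `finish_job` gave no verdict, so what follows rests on my own last checks.

| Part | Recess | What the last pictures and depth showed |
|---|---|---|
| Seal housing | Pump board, D-shaped | Flat to flat; hub top at about 45 mm (46 mm expected) |
| Large bearing | Pump board, round | Level; top at about 26 mm (27 mm expected) |
| Spring | Pump board, rectangular | Lengthwise in the recess; top at about 43.5 mm (44 mm expected) |
| Small bearing | Idler board, round | Level; top at about 24.5 mm (25 mm expected) |
| Bolt | Idler board, rectangular | Lengthwise in the recess; shank top at 31–32 mm |

- **Bolt position:** it lies about 5 mm off centre toward the small bearing; the limit is 11 mm, and the recess allows at most about 8 mm. Its shank reads about 3 mm lower than a perfectly level bolt would, so it may be slightly tilted. I estimate its mid-point at about 22 mm, well under the 29 mm limit.
- **Tee and look-alikes:** I touched neither the tee nor the blue and black look-alike bearings. The tee appears in its original place, but I did not measure its final position.
- **Camera disagreement:** the wrist and top cameras differed by about 2–3 mm on the recess positions. I placed the parts between the two readings, or by the wrist view.
- **Final depth readings:** the last top and scene depth readings over the small bearing were blocked by the arm. Its height and level come from the wrist camera just after I released it.

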